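# Load the vial carrier and start its hub nut

### The job

Lift the loose white cover off the vial carrier and set it down on the bench, then move every vial from the long white rack into the carrier's pockets, one to a pocket, keeping the vials upright. Put the cover back flat over the stud, set the brass nut on the stud, back it off (counter-clockwise from above) until the thread drops in, then turn it clockwise until it runs fully down to its stop. Leave the sand timer and the flask alone.

Things in the scene. Friction and masses are not known exactly. Their poses are not given: they have to be found in the camera images.
- carrier: Fixed vial carrier: grey block 172 x 172 mm on a black foot 186 x 186 mm. Origin at the centre of its underside on the bench, z up, sides along x and y. Flat deck 65 mm above the origin with four square pockets, 24 mm wide, 55 mm deep (floor 10 mm above the origin), at x, y = +-40 mm. A steel stud stands on the centre of the deck.
- pocket0 (a point): Centre of the mouth of one of the carrier's four pockets, at deck height. All pockets are empty at the start.
- pocket1 (a point): Centre of the mouth of one of the carrier's four pockets, at deck height. All pockets are empty at the start.
- pocket2 (a point): Centre of the mouth of one of the carrier's four pockets, at deck height. All pockets are empty at the start.
- pocket3 (a point): Centre of the mouth of one of the carrier's four pockets, at deck height. All pockets are empty at the start.
- stud_tip (a point): Top end of the stud, on its axis, 133.5 mm above the carrier's origin. From below: plain shank 31 mm diameter up to 112.5 mm; thread, 31 mm outside and 20 mm core, with its top face at 124.5 mm; plain 20 mm pilot with a tapered tip.
- thread_top (a point): On the stud's axis at the thread's top face (124.5 mm above the carrier's origin). The thread is coarse, right-handed, three-start and interrupted: three gaps of about 45 deg, 120 deg apart, at an angle that differs each time and is not given. On the top face, a nut turned clockwise soon runs against a stop; counter-clockwise it reaches a gap within 95 deg.
- nut_drop (a point): On the stud's axis, 115.5 mm above the carrier's origin: where the nut's origin is once it has dropped 9 mm into the gaps. The gaps leave about 20 deg of play for the drop. A nut held firmly drops only if released or pressed down.
- nut_home (a point): On the stud's axis, 112.5 mm above the carrier's origin: where the nut's origin is when fully home. From the drop, 35 to 80 deg clockwise takes it under the thread to its stop and 3 mm further down, by its weight or a light press; it is then 1.5 mm above the seated cover's neck and cannot be lifted off.
- cover: Loose white round cover, 160 mm diameter, about 0.2 kg, open below. Origin at the centre of its lower rim, z up; roof top 28 mm above it. An opaque blue neck, 54 mm diameter, stands on the roof from 28 to 46 mm: grip it from above. A 38 mm hole runs through neck and roof, 3.5 mm clear of the stud all round. Starts on the carrier's deck; inside it clears seated vials.
- cover_neck (a point): Centre of the top of the cover's blue neck, 46 mm above the cover's origin. A clear stretch of bench for putting the cover down lies right (-y) of the carrier, centred 0.27 m from the carrier's centre at about x = 0.6 m.
- nut: Loose brass hex nut, 50 mm across flats, 22 mm high, about 0.15 kg, bore 34 mm with three teeth standing 5.5 mm inward at its underside. Origin at the centre of its underside, z up; flats face its x axis and every 60 deg. Starts flat on the bench at the right. Goes over the stud's pilot with 1.5 mm clearance all round and rests on the thread's top face, or up to 3 mm higher on a thread end.
- rack: Fixed white bench rack, 190 x 46 x 44 mm, with four square 21 mm pockets, 40 mm deep, in a row along its x axis at -67.5, -22.5, 22.5 and 67.5 mm. Origin at the centre of its underside.
- vial0: Screw-cap sample vial, white cap, upright in the rack at the start; absent in some starts (3 or 4 are present, all alike). Body 18 mm diameter, cap 20 mm diameter over the top 11 mm, 77 mm tall, 14 g. Origin at the centre of its foot, z up.
- vial1: Screw-cap sample vial, white cap, upright in the rack at the start; absent in some starts (3 or 4 are present, all alike). Body 18 mm diameter, cap 20 mm diameter over the top 11 mm, 77 mm tall, 14 g. Origin at the centre of its foot, z up.
- vial2: Screw-cap sample vial, white cap, upright in the rack at the start; absent in some starts (3 or 4 are present, all alike). Body 18 mm diameter, cap 20 mm diameter over the top 11 mm, 77 mm tall, 14 g. Origin at the centre of its foot, z up.
- vial3: Screw-cap sample vial, white cap, upright in the rack at the start; absent in some starts (3 or 4 are present, all alike). Body 18 mm diameter, cap 20 mm diameter over the top 11 mm, 77 mm tall, 14 g. Origin at the centre of its foot, z up.
- timer: Bystander: blue-ended sand timer, 34 mm diameter, 95 mm tall, behind the carrier. Origin at its foot. Leave it alone.
- flask: Bystander: small round stoppered flask, 55 mm diameter, 71 mm tall, behind the carrier. Origin at its foot. Leave it alone.
Mind the look-alikes: they are no part of the job. Of the things that look like the nut, take the one that is farthest from the robot's base at the start.

How it is judged:
By the outcome, as a careful person would: the job done as asked, in the order asked, and still so for the second after the job is handed in, with the robot touching nothing.
Of vial0, vial1, vial2, vial3 only 3 to 4 are there at a start; the rules pass over those that are not, and their reading is None.
At some moment in a run one of nut, cover may be knocked a few centimetres aside while the robot is not near it.
It also fails if it takes over 210 s, if anything falls off the work surface, if the arm or the gripper's body presses on something with over 40 N, if the wrist force passes 120 N, or if a joint passes its speed limit or range.

### The arm

A 6-joint arm with a two-finger parallel gripper is mounted at the origin on a cart in front of the work surface, level with it; the furniture and walls round the work are solid. World frame = base frame: x ahead of the robot, y to its left, z up, the work surface at z = 0. Lengths are in mm, angles in degrees, forces in N, time in s.
With the tool pointing down it reaches from about 350 to 850 mm from the base axis. Payload 8.1 kg.
Tool frame: the origin (TCP) lies on the centre line of the jaws, within the pads' length; the fingertips stand 19 mm ahead of it and the grasp point (between the pads) is the TCP; z points along the fingers, y is the line along which they close (so a half turn about z gives the same grasp; the last joint's range is limited). The gripper opens to 85 mm and grips with 20 to 120 N. Pads are 22 mm wide; open, the fingers measure 114 mm over their backs; the gripper's body (76 mm by 85 mm) begins 54 mm behind the grasp point. The pads swing forward as they close: fully open they stand 13 mm farther back than shut.
Start: joints at [63.289, 7.471, 85.268, -0, 87.261, -4.893], TCP at [222.977, 557.034, 250.292] pointing down, gripper open.
Joint ranges: [-169.43, 169.43], [-51.17, 129.36], [1.28, 143.12], [-76.62, 256.62], [0, 156.53], [-152.29, 152.29]. Speed limits (degrees/s): [136.94, 136.94, 159.86, 180, 180, 180].

### API

Orientations are given as [roll, pitch, yaw] about the fixed x, y, z axes, in that order (R = Rz(yaw) Ry(pitch) Rx(roll)).
In Python, from bench import r gives the robot as it stands. The module is installed in compiled form; this text tells all that it offers.
- The arm moves only by the tool servo_tool, never from a script. Its arguments are lists of equal length, an entry for each row: "fingers": the finger opening in m, from 0 to 0.0854; "linear": the shift along the tool's x, y, z in m, a list of three; "rotation": the turn, a rotation vector about the tool's x, y, z in degrees, a list of three. A call has 1 to 10 rows; each row is the pose to reach, as a shift and turn from the pose commanded when the call began, along the tool's axes at that moment; what a row does not reach only later rows make up. A row lasts 1/10 s, in which the tool goes at most 50 mm and 8.59 degrees, less where a joint would pass 70% of its speed; a pose out of reach is approached as far as the arm can. A call with a gripper value outside its range is refused whole. The fingers move at their own pace and stop on an object; "force" is the grip in N (left out, the last holds). Time passes only in rows, so rows that repeat a pose let the fingers close. It gives the time, the measured TCP pose, the force, the opening and the grip force at its end, in the units of the state.
- r.sense(): the state, without advancing time (a new reading comes with each control period).
- r.snapshot(name): name is "side" or "top" or "wrist"; returns a dict with "frame" (480x640x3 uint8, red, green, blue), "fx", "fy", "cx", "cy" (pixels), "k1" (the pictures are not rectified: a ray, as slopes to the right and down, at radius r is drawn at 1 + k1 r^2 times it, then the intrinsics apply), "camera_from_world" (4x4, takes a point from world to camera coordinates). Camera axes: x right, y up, looking along -z (the intrinsics and any distortion apply to the point x, -y, -z); pixel columns grow to the right and rows downward; lengths in mm; the calibration is good to about 2 mm. A picture is of the moment at which its call begins. There is no depth.
- r.hand_in(): hands the job in; it is judged then, once.
The state is a dict: "time": time; "joint_pos": joint angles; "qd": joint speeds; "joint_efforts": joint torques, N m; "tool_pos": TCP position; "tcp_rot": TCP orientation; "ft_force": force on the tool from outside, world axes, zero at the start; "wrist_torque": the same for the moment, N m; "finger_gap": finger opening in mm; "grip_force": force on a finger pad.
Only numpy, scipy, OpenCV 4.12 (cv2) and the standard library are available. Lean on these libraries where they do the work, as an engineer would, in place of code of your own. Each camera call takes 0.05 s, during which the arm holds its last target. There are 200 camera calls.

## Working session

There is one attempt and no reset: what is moved stays moved. The work goes in short steps, Python scripts to look and compute and a tool call to move; the robot and the scene stay as the last step left them, time stands still between calls to the robot, and variables do not carry over. Pictures are saved under pics/ and viewed, at most 14 in all, crops included, and the job is handed in when it is done.

Besides the shell and the picture viewer there is one more tool, called after "Call:" by a JSON object that holds its "fn" and its "kwargs", one argument or row to a line. servo_tool: Moves the arm, as the interface text tells. Its arguments: {"type":"object","properties":{"fingers":{"type":"array","items":{"type":"number"}},"linear":{"type":"array","items":{"type":"array","items":{"type":"number"}}},"rotation":{"type":"array","items":{"type":"array","items":{"type":"number"}}},"force":{"type":"number"}},"required":["fingers","linear","rotation"]}

```bash
mkdir -p pics
cat > h.py <<'E'
import numpy as np, cv2
from bench import r
def snap(n):
    s=r.snapshot(n); return s
def save(s,name,crop=None,scale=1):
    f=s["frame"][:,:,::-1]
    if crop: x0,y0,x1,y1=crop; f=f[y0:y1,x0:x1]
    if scale!=1: f=cv2.resize(f,None,fx=scale,fy=scale,interpolation=cv2.INTER_CUBIC)
    cv2.imwrite("pics/"+name+".png",f)
def ray(s,u,v):
    xd,yd=(u-s["cx"])/s["fx"],(v-s["cy"])/s["fy"]
    x,y=xd,yd
    for _ in range(20):
        k=1+s["k1"]*(x*x+y*y); x,y=xd/k,yd/k
    T=np.array(s["camera_from_world"]); R=T[:3,:3]
    return -R.T@T[:3,3], R.T@np.array([x,-y,-1.])
def onz(s,u,v,z):
    o,d=ray(s,u,v); return o+d*(z-o[2])/d[2]
def proj(s,p):
    T=np.array(s["camera_from_world"]); c=T[:3,:3]@np.array(p,float)+T[:3,3]
    x,y=c[0]/-c[2],-c[1]/-c[2]; k=1+s["k1"]*(x*x+y*y)
    return s["fx"]*x*k+s["cx"], s["fy"]*y*k+s["cy"]
E
python3 - <<'E'
from h import *
for n in("top","side"):
    s=snap(n); save(s,n+"0"); o,_=ray(s,320,240); print(n,o,s["fx"],s["k1"],onz(s,320,240,0))
q=r.sense();print(q)
E
```

```text
top [ 290.18702703   26.2526483  1307.76812099] 606.3739592115968 0.028913317777518356 [547.61385003  28.48091474   0.        ]
side [207.31034615 789.98135003 578.54805245] 495.0715970292153 -0.08030707646420654 [ 604.7997218  -186.56021476    0.        ]
{'time': 0.1, 'joint_pos': array([ 6.32889483e+01,  7.51362165e+00,  8.53248032e+01,  5.63111588e-04,
        8.72608655e+01, -4.89316131e+00]), 'qd': array([-0.09267589, -0.02501909, -0.1240323 , -0.02649943, -0.00198099,
        0.11345895]), 'joint_efforts': array([ 1.59340590e-03, -5.70961726e+01, -5.01933968e+01, -1.05837496e-04,
        8.45343660e-03,  7.20612161e-05]), 'tool_pos': array([222.75796161, 556.60625313, 249.30278169]), 'tcp_rot': array([-1.79901119e+02, -9.02963414e-03,  1.58182074e+02]), 'ft_force': array([0.64930471, 0.69997259, 0.01460345]), 'wrist_torque': array([ 0.01430728, -0.05442936,  0.0527513 ]), 'grip_force': 0.0, 'finger_gap': 85.13044868382399}
```

View pics/top0.png

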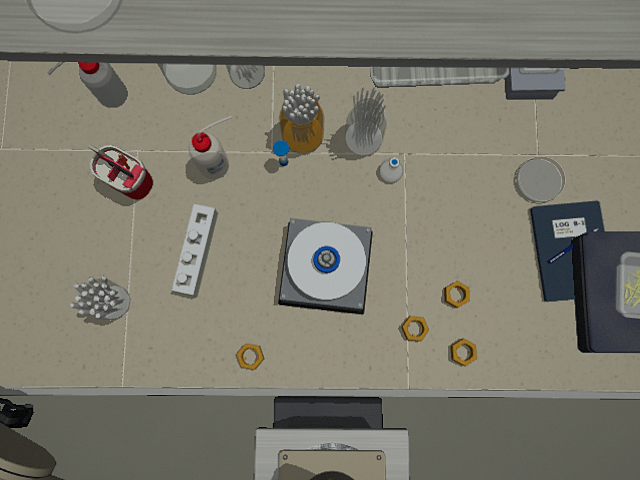

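View pics/side0.png

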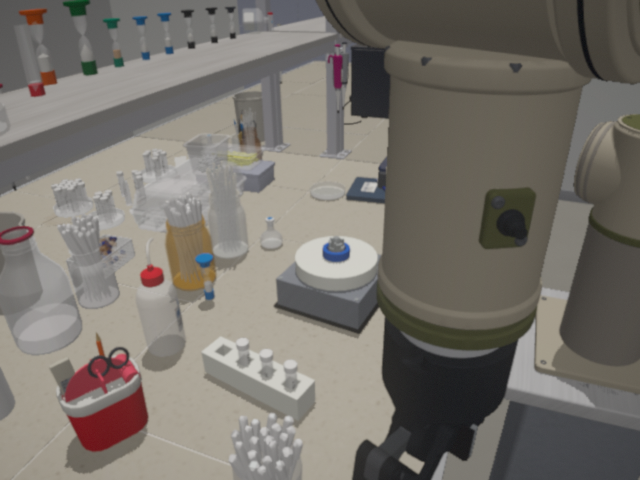

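The top view shows the rack with 3 vials (caps near (194,236), (189,258), (184,279)) and an empty pocket at (202,217). The cover sits on the carrier with its neck at (326,259). There are four nut-like rings, at (250,356), (415,328), (457,294) and (463,352).

Run:
```python
from h import *
s=snap("top"); f=s["frame"]; hsv=cv2.cvtColor(f,cv2.COLOR_RGB2HSV)
def blobs(m,amin,roi=None):
    m=m.astype(np.uint8)*255
    out=[]
    for c in cv2.findContours(m,cv2.RETR_EXTERNAL,cv2.CHAIN_APPROX_NONE)[0]:
        a=cv2.contourArea(c)
        if a>amin: out.append((c,a,cv2.minAreaRect(c),cv2.minEnclosingCircle(c)))
    return out
H,S,V=[hsv[:,:,i].astype(int) for i in range(3)]
print("brass")
for c,a,R,C in blobs((H>14)&(H<28)&(S>150)&(V>90),150):
    p=onz(s,*C[0],11); print(C,a,p,np.hypot(p[0],p[1]))
print("blue")
for c,a,R,C in blobs((H>100)&(H<118)&(S>170)&(V>80),60): print(C,a,onz(s,*C[0],111))
W=(V>185)&(S<40)
print("white")
for c,a,R,C in blobs(W,300):
    print(C,a,R,onz(s,*C[0],93),onz(s,*R[0],44))
    if 1000<a<4000 and R[0][0]<300: print([onz(s,*b,44)[:2] for b in cv2.boxPoints(R)])
print("grey")
m=np.zeros_like(V);m[205:325,265:385]=1
for c,a,R,C in blobs((m>0)&(S<45)&(V<190),300): print(a,R,[onz(s,*b,0)[:2].round() for b in cv2.boxPoints(R)])
g=s["frame"][:,:,::-1]
a=cv2.resize(g[205:320,270:385],(400,400),interpolation=cv2.INTER_CUBIC); b=cv2.resize(g[270:370,405:505],(400,400),interpolation=cv2.INTER_CUBIC)
cv2.imwrite("pics/c1.png",np.hstack([a,b]))
print(hsv[296,330],hsv[310,330],hsv[225,310])
```

```text
brass
((250.0, 356.0), 13.453723907470703) 453.0 [295.48208216 173.14016792  11.        ] 342.4721574471956
((464.3289489746094, 351.8026428222656), 13.21451187133789) 442.5 [ 307.9023029  -278.64387399   11.        ] 415.26646462381706
((415.3804016113281, 328.0548095703125), 13.201140403747559) 432.5 [ 356.68660293 -176.19334693   11.        ] 397.8309040438661
((457.0, 293.5), 12.777032852172852) 420.5 [ 431.25392817 -266.99252575   11.        ] 507.21293296395794
((304.0, 125.5), 26.500099182128906) 615.0 [807.62625587  67.00871176  11.        ] 810.4013429248063
blue
((326.0929260253906, 258.8539733886719), 13.03964614868164) 486.0 [487.46043096  15.73120698 111.        ]
((280.5, 148.0), 7.762187480926514) 163.0 [718.27515989 111.626594   111.        ]
white
grey
14145.5 ((324.5, 264.5), (119.0, 119.0), 90.0) [array([625., 151.]), array([ 628., -113.]), array([ 365., -111.]), array([363., 144.])]
[102   7 181] [30 53 24] [ 80   6 128]
```

View pics/c1.png

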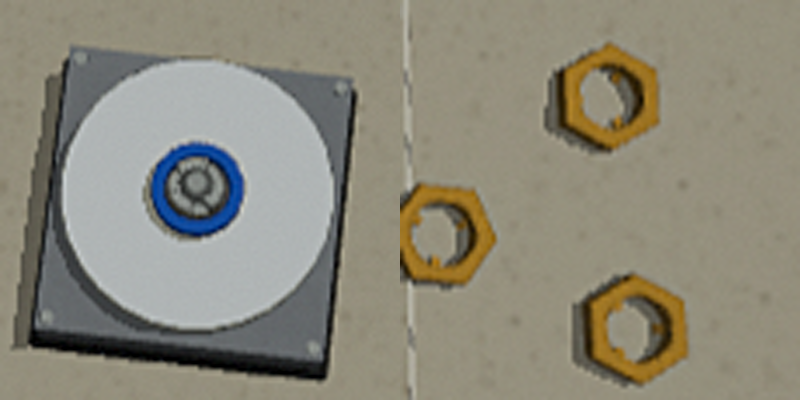

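The nut to take is the ring at (457,293.5). It lies 507 mm from the base, while the others are 342, 398 and 415 mm away, and the crop (upper right) shows a brass hex nut with inner teeth. The deck screws are visible in the same crop at (80,58), (341,87), (313,347) and (46,316).

```bash
cat >> h.py <<'E'
from scipy.spatial.transform import Rotation as Ro
def go(p,yaw,base=None):
    q=r.sense(); t=q["tool_pos"] if base is None else np.array(base[:3]); R=Ro.from_euler("xyz",q["tcp_rot"],degrees=True)
    T=Ro.from_euler("xyz",[180,0,yaw],degrees=True)
    print("lin m",np.round(R.inv().apply(np.array(p)-t)/1000,4),"rot",np.round((R.inv()*T).as_rotvec(degrees=True),2))
E
python3 - <<'E'
from h import *
s=snap("top"); f=s["frame"]
P=np.array([onz(s,270+x/400*115,205+y/400*115,65)[:2] for x,y in((80,58),(341,87),(313,347),(46,316))])
c=P.mean(0); print("carrier",c,P-c,[np.degrees(np.arctan2(*(v[::-1]))).round(1) for v in (P[1]-P[0],P[2]-P[1],P[2]-P[3],P[3]-P[0])])
hsv=cv2.cvtColor(f,cv2.COLOR_RGB2HSV); g=cv2.cvtColor(f,cv2.COLOR_RGB2GRAY)
sub=hsv[200:300,165:225]; 
m=((hsv[:,:,1]<25)&(hsv[:,:,2]>170)).astype(np.uint8); k=np.zeros_like(m);k[200:300,165:225]=1
cs=cv2.findContours(m*k*255,cv2.RETR_EXTERNAL,cv2.CHAIN_APPROX_NONE)[0]
for c_ in cs:
    if cv2.contourArea(c_)>100: 
        R=cv2.minAreaRect(c_);print(R,onz(s,*R[0],44),[onz(s,*b,44)[:2].round(1) for b in cv2.boxPoints(R)])
save(s,"rack",(165,195,235,305),5)
go((487,16,200),164)
E
```

```text
carrier [487.03514853  15.26150196] [[ 86.38498598  70.12760063]
 [ 70.1230759  -87.36445825]
 [-86.71480933 -70.20333993]
 [-69.79325255  87.44019756]] [np.float64(-95.9), np.float64(173.8), np.float64(-96.1), np.float64(173.7)]
((192.70591735839844, 248.67648315429688), (21.100597381591797, 88.76803588867188), 14.03624439239502) [517.56674786 296.72181361  44.        ] [array([431.4, 336.2]), array([616.7, 300.1]), array([605.9, 256.1]), array([421.1, 293.3])]
lin m [-0.4462 -0.4038  0.0501] rot [-0.07 -0.01 -5.82]
```

View pics/rack.png

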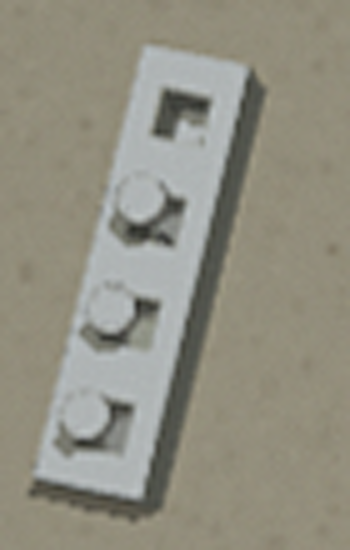

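Rack crop: caps at (141,197), (110,309) and (85,416), which are full-frame pixels (193,234), (187,257) and (182,278). The far pocket is empty. I'm moving over the cover.

Call:
{"fn": "servo_tool", "kwargs": {
  "fingers": [0.085, 0.085, 0.085, 0.085, 0.085, 0.085, 0.085, 0.085, 0.085, 0.085],
  "linear": [
    [-0.446, -0.404, 0.05],
    [-0.446, -0.404, 0.05],
    [-0.446, -0.404, 0.05],
    [-0.446, -0.404, 0.05],
    [-0.446, -0.404, 0.05],
    [-0.446, -0.404, 0.05],
    [-0.446, -0.404, 0.05],
    [-0.446, -0.404, 0.05],
    [-0.446, -0.404, 0.05],
    [-0.446, -0.404, 0.05]
  ],
  "rotation": [
    [0, 0, -5.8],
    [0, 0, -5.8],
    [0, 0, -5.8],
    [0, 0, -5.8],
    [0, 0, -5.8],
    [0, 0, -5.8],
    [0, 0, -5.8],
    [0, 0, -5.8],
    [0, 0, -5.8],
    [0, 0, -5.8]
  ],
  "force": 40
}}

```text
time: 1.2
tool_pos: [441.9, 107.2, 208.9]
tcp_rot: [180.0, 0.0, 164.0]
ft_force: [-0.0, 1.1, 0.1]
finger_gap: 85.1
grip_force: 0.0
```

Run:
```python
from h import *
go((487,16,200),164); print(r.sense()["tool_pos"],r.sense()["tcp_rot"])
s=snap("top")
f=lambda x,y:(165+x/5,195+y/5)
C=np.array([onz(s,*f(*p),44)[:2] for p in((143,45),(250,68),(145,500),(35,485))]); print(C.round(1),C.mean(0))
for p in((141,197),(110,309),(85,416)): print(onz(s,*f(*p),81)[:2])
```

```text
lin m [-0.0685 -0.0753  0.0089] rot [ 0.02  0.04 -0.02]
[441.94634149 107.24811213 208.91042882] [1.79976981e+02 3.65601077e-02 1.63983047e+02]
[[614.6 299.2]
 [605.  253.3]
 [419.6 289.5]
 [425.5 335.3]] [516.1880218 294.3404855]
[540.74835501 289.161392  ]
[493.93543668 299.61555764]
[449.81655637 307.5875398 ]
```

Call:
{"fn": "servo_tool", "kwargs": {
  "fingers": [0.085, 0.085, 0.085, 0.085, 0.085],
  "linear": [
    [-0.0685, -0.0755, 0.009],
    [-0.0685, -0.0755, 0.009],
    [-0.0685, -0.0755, 0.009],
    [-0.0685, -0.0755, 0.009],
    [-0.0685, -0.0755, 0.009]
  ],
  "rotation": [
    [0, 0, 0],
    [0, 0, 0],
    [0, 0, 0],
    [0, 0, 0],
    [0, 0, 0]
  ]
}}

```text
time: 1.75
tool_pos: [486.2, 18.4, 199.8]
tcp_rot: [180.0, -0.0, 164.0]
ft_force: [0.4, 0.6, 1.5]
finger_gap: 85.1
grip_force: 0.0
```

Run:
```python
from h import *
go((487,15.7,200),164); print(r.sense()["tool_pos"],r.sense()["ft_force"])
s=snap("wrist"); print(ray(s,320,240)); save(s,"w1")
hsv=cv2.cvtColor(s["frame"],cv2.COLOR_RGB2HSV); H,S,V=cv2.split(hsv)
m=((H>100)&(H<118)&(S>170)&(V>60)).astype(np.uint8)*255
for c in cv2.findContours(m,cv2.RETR_EXTERNAL,cv2.CHAIN_APPROX_NONE)[0]:
    if cv2.contourArea(c)>500:
        C=cv2.minEnclosingCircle(c); print(C,cv2.fitEllipse(c),onz(s,*C[0],111))
```

```text
lin m [-0.0016 -0.0023 -0.0002] rot [ 0.02 -0.04 -0.01]
[486.1513424   18.37695467 199.75450033] [0.36038121 0.58213968 1.52093561]
(array([414.81736919,  38.62207151, 322.79242368]), array([ 0.29479667, -0.09340587, -0.95115762]))
((501.3571472167969, 461.6428527832031), 17.532861709594727) ((503.5452575683594, 460.1640930175781), (21.241901397705078, 34.333465576171875), 40.15670394897461) [704.35080969 107.06354118 111.        ]
((319.356201171875, 253.82374572753906), 40.92914581298828) ((319.8193054199219, 256.4776611328125), (67.1668930053711, 75.19669342041016), 87.74718475341797) [489.07794436  14.90788598 111.        ]
```

View pics/w1.png

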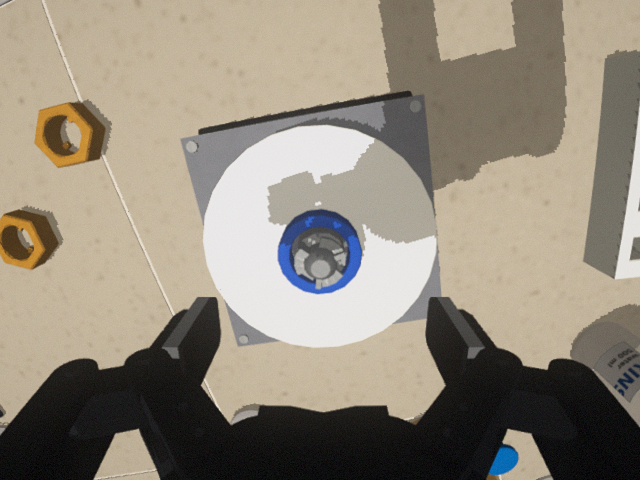

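The wrist view shows the neck centred at about (320,251). That matches the carrier centre of (487,15), so I'm descending to grip it.

Call:
{"fn": "servo_tool", "kwargs": {
  "fingers": [0.085, 0.085, 0.085, 0.085, 0.085, 0.085, 0.085],
  "linear": [
    [-0.0015, -0.0025, 0.04],
    [-0.0015, -0.0025, 0.075],
    [-0.0015, -0.0025, 0.082],
    [-0.0015, -0.0025, 0.088],
    [-0.0015, -0.0025, 0.088],
    [-0.0015, -0.0025, 0.088],
    [-0.0015, -0.0025, 0.088]
  ],
  "rotation": [
    [0, 0, 0],
    [0, 0, 0],
    [0, 0, 0],
    [0, 0, 0],
    [0, 0, 0],
    [0, 0, 0],
    [0, 0, 0]
  ]
}}

```text
time: 2.5
tool_pos: [488.4, 15.0, 113.6]
tcp_rot: [180.0, 0.2, 164.0]
ft_force: [-0.1, -0.7, 0.6]
finger_gap: 84.9
grip_force: 0.0
```

Call:
{"fn": "servo_tool", "kwargs": {
  "fingers": [0.04, 0.04, 0.04, 0.04, 0.04, 0.04, 0.04, 0.04],
  "linear": [
    [0, 0, 0],
    [0, 0, 0],
    [0, 0, 0],
    [0, 0, 0],
    [0, 0, 0],
    [0, 0, 0],
    [0, 0, 0],
    [0, 0, 0]
  ],
  "rotation": [
    [0, 0, 0],
    [0, 0, 0],
    [0, 0, 0],
    [0, 0, 0],
    [0, 0, 0],
    [0, 0, 0],
    [0, 0, 0],
    [0, 0, 0]
  ],
  "force": 50
}}

```text
time: 3.3
tool_pos: [487.8, 14.9, 113.1]
tcp_rot: [180.0, 0.1, 164.0]
ft_force: [-2.7, 0.4, 7.3]
finger_gap: 52.6
grip_force: 51.1
```

Call:
{"fn": "servo_tool", "kwargs": {
  "fingers": [0.04, 0.04, 0.04, 0.04, 0.04, 0.04, 0.04, 0.04],
  "linear": [
    [0, 0, -0.01],
    [0, 0, -0.025],
    [0, 0, -0.045],
    [0, 0, -0.07],
    [0, 0, -0.095],
    [0, 0, -0.115],
    [0, 0, -0.115],
    [0, 0, -0.115]
  ],
  "rotation": [
    [0, 0, 0],
    [0, 0, 0],
    [0, 0, 0],
    [0, 0, 0],
    [0, 0, 0],
    [0, 0, 0],
    [0, 0, 0],
    [0, 0, 0]
  ]
}}

```text
time: 4.1
tool_pos: [487.2, 14.9, 226.7]
tcp_rot: [180.0, 0.0, 164.0]
ft_force: [0.0, -0.5, -2.9]
finger_gap: 52.4
grip_force: 52.9
```

Call:
{"fn": "servo_tool", "kwargs": {
  "fingers": [0.04, 0.04, 0.04, 0.04, 0.04, 0.04, 0.04, 0.04, 0.04, 0.04],
  "linear": [
    [-0.017, -0.023, 0],
    [-0.04, -0.053, 0],
    [-0.063, -0.083, 0],
    [-0.086, -0.113, 0],
    [-0.109, -0.143, 0],
    [-0.132, -0.173, 0],
    [-0.152, -0.203, 0],
    [-0.167, -0.222, 0],
    [-0.171, -0.2265, 0],
    [-0.171, -0.2265, 0]
  ],
  "rotation": [
    [0, 0, 0],
    [0, 0, 0],
    [0, 0, 0],
    [0, 0, 0],
    [0, 0, 0],
    [0, 0, 0],
    [0, 0, 0],
    [0, 0, 0],
    [0, 0, 0],
    [0, 0, 0]
  ]
}}

```text
time: 5.1
tool_pos: [588.3, -250.2, 224.4]
tcp_rot: [180.0, -0.2, 163.9]
ft_force: [0.9, 1.1, -2.3]
finger_gap: 52.4
grip_force: 53.0
```

Run:
```python
from h import *
q=r.sense();print(q["tool_pos"],q["ft_force"],q["finger_gap"])
s=snap("top"); save(s,"t2")
```

```text
[ 588.2729643  -250.22982231  224.42275165] [ 0.88664024  1.12228632 -2.32803157] 52.44776499590784
```

View pics/t2.png

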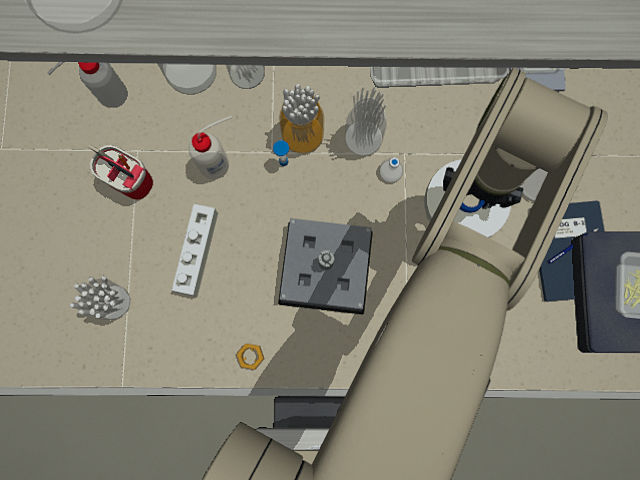

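The cover is held at (468,200). The carrier deck is bare with all four pockets visible. I'm lowering the cover to the bench.

Call:
{"fn": "servo_tool", "kwargs": {
  "fingers": [0.04, 0.04, 0.04, 0.04, 0.04, 0.04, 0.04, 0.04],
  "linear": [
    [0, 0, 0.03],
    [0, 0, 0.07],
    [0, 0, 0.11],
    [0, 0, 0.145],
    [0, 0, 0.165],
    [0, 0, 0.172],
    [0, 0, 0.176],
    [0, 0, 0.176]
  ],
  "rotation": [
    [0, 0, 0],
    [0, 0, 0],
    [0, 0, 0],
    [0, 0, 0],
    [0, 0, 0],
    [0, 0, 0],
    [0, 0, 0],
    [0, 0, 0]
  ]
}}

```text
time: 5.95
tool_pos: [589.7, -249.6, 51.8]
tcp_rot: [-180.0, 0.1, 164.0]
ft_force: [-0.0, -0.3, -2.3]
finger_gap: 52.3
grip_force: 53.1
```

Call:
{"fn": "servo_tool", "kwargs": {
  "fingers": [0.085, 0.085, 0.085, 0.085, 0.085, 0.085],
  "linear": [
    [0, 0, 0],
    [0, 0, 0],
    [0, 0, 0],
    [0, 0, 0],
    [0, 0, 0],
    [0, 0, 0]
  ],
  "rotation": [
    [0, 0, 0],
    [0, 0, 0],
    [0, 0, 0],
    [0, 0, 0],
    [0, 0, 0],
    [0, 0, 0]
  ]
}}

```text
time: 6.55
tool_pos: [589.1, -250.0, 50.9]
tcp_rot: [-180.0, 0.0, 164.0]
ft_force: [0.5, -0.4, -0.0]
finger_gap: 85.3
grip_force: 0.0
```

Call:
{"fn": "servo_tool", "kwargs": {
  "fingers": [0.085, 0.085, 0.085, 0.085, 0.085, 0.085],
  "linear": [
    [0, 0, -0.02],
    [0, 0, -0.06],
    [0, 0, -0.1],
    [0, 0, -0.14],
    [0, 0, -0.15],
    [0, 0, -0.15]
  ],
  "rotation": [
    [0, 0, 0],
    [0, 0, 0],
    [0, 0, 0],
    [0, 0, 0],
    [0, 0, 0],
    [0, 0, 0]
  ]
}}

```text
time: 7.15
tool_pos: [590.5, -250.7, 204.0]
tcp_rot: [-179.9, 0.3, 164.0]
ft_force: [0.3, -0.3, -0.4]
finger_gap: 85.1
grip_force: 0.0
```

Run:
```python
from h import *
s=snap("top"); f=s["frame"]; V=cv2.cvtColor(f,cv2.COLOR_RGB2GRAY)
for p in ((309,242),(347,248),(303,282),(342,288)):
    print(V[p[1]-8:p[1]+8,p[0]-8:p[0]+8].min(), end=" ")
a=np.radians(-6.1)
for sx in(1,-1):
  for sy in(1,-1):
    P=np.array([487,15.3])+40*np.array([np.cos(a)*sx-np.sin(a)*sy,np.sin(a)*sx+np.cos(a)*sy]); print(P,proj(s,(*P,65)))
go((494,299,180),169); go((450,307.3,180),169)
```

```text
32 34 30 35 [531.02408062  50.82295491] (np.float64(309.22200309627016), np.float64(241.67826942734283))
[522.52295491 -28.72408062] (np.float64(347.317324965002), np.float64(246.05496526576346))
[451.47704509  59.32408062] (np.float64(304.6050093409507), np.float64(279.4823533776451))
[442.97591938 -20.22295491] (np.float64(343.1245173745547), np.float64(283.9270394603725))
lin m [0.2433 0.5015 0.0208] rot [-0.02  0.07 -5.02]
lin m [0.2879 0.4973 0.0208] rot [-0.02  0.07 -5.02]
```

Call:
{"fn": "servo_tool", "kwargs": {
  "fingers": [0.05, 0.05, 0.05, 0.05, 0.05, 0.05, 0.05, 0.05, 0.05, 0.05],
  "linear": [
    [0.243, 0.5015, 0.02],
    [0.243, 0.5015, 0.02],
    [0.243, 0.5015, 0.02],
    [0.243, 0.5015, 0.02],
    [0.243, 0.5015, 0.02],
    [0.243, 0.5015, 0.02],
    [0.243, 0.5015, 0.02],
    [0.243, 0.5015, 0.02],
    [0.243, 0.5015, 0.02],
    [0.243, 0.5015, 0.02]
  ],
  "rotation": [
    [0, 0, -5],
    [0, 0, -5],
    [0, 0, -5],
    [0, 0, -5],
    [0, 0, -5],
    [0, 0, -5],
    [0, 0, -5],
    [0, 0, -5],
    [0, 0, -5],
    [0, 0, -5]
  ]
}}

```text
time: 8.2
tool_pos: [501.5, 243.7, 179.9]
tcp_rot: [-179.9, -0.2, 169.0]
ft_force: [0.8, -0.5, 0.3]
finger_gap: 50.1
grip_force: 0.0
```

Run:
```python
from h import *
go((450,307.3,180),169);go((494,299,180),169)
```

```text
lin m [ 0.0627  0.0525 -0.    ] rot [-0.13 -0.21 -0.02]
lin m [ 0.018   0.0528 -0.0002] rot [-0.13 -0.21 -0.02]
```

Call:
{"fn": "servo_tool", "kwargs": {
  "fingers": [0.05, 0.05, 0.05, 0.05],
  "linear": [
    [0.018, 0.053, 0],
    [0.018, 0.053, 0],
    [0.018, 0.053, 0],
    [0.018, 0.053, 0]
  ],
  "rotation": [
    [0, 0, 0],
    [0, 0, 0],
    [0, 0, 0],
    [0, 0, 0]
  ]
}}

```text
time: 8.6
tool_pos: [495.5, 296.6, 181.0]
tcp_rot: [-179.9, -0.1, 169.0]
ft_force: [-1.3, -0.7, -0.0]
finger_gap: 50.0
grip_force: 0.0
```

Run:
```python
from h import *
print(r.sense()["tool_pos"])
s=snap("wrist"); save(s,"w2")
for p in((539,289.7,81),(494,299,81),(450,307.3,81)): print(proj(s,p))
go((450,307.3,79),169)
```

```text
[495.52767141 296.6123636  180.99762756]
(np.float64(326.0457441044342), np.float64(303.2021917120819))
(np.float64(327.0425160982771), np.float64(239.80116828892162))
(np.float64(326.8457585456752), np.float64(170.5679559765626))
lin m [0.0471 0.0022 0.1026] rot [-0.11 -0.1  -0.08]
```

View pics/w2.png

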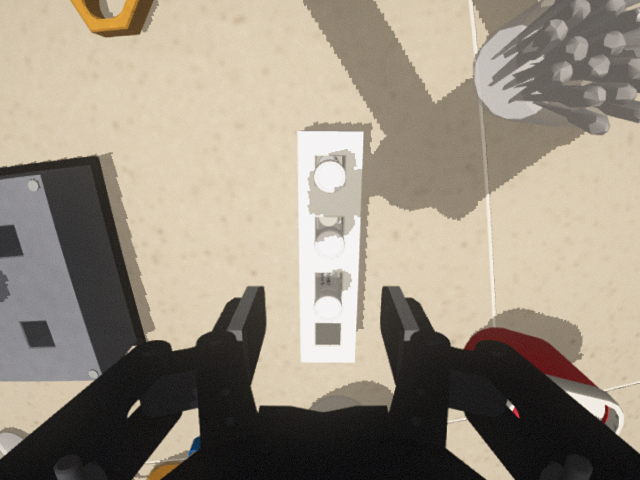

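The wrist view shows caps at (330,176), (330,242) and (328,308), about 3–5 px from my prediction, so I'm adjusting the targets by +1.5 mm in x and +1 mm in y. Picking the near vial first.

Call:
{"fn": "servo_tool", "kwargs": {
  "fingers": [0.05, 0.05, 0.05, 0.05, 0.05, 0.05, 0.05, 0.05],
  "linear": [
    [0.046, 0.0035, 0],
    [0.046, 0.0035, 0.03],
    [0.046, 0.0035, 0.065],
    [0.046, 0.0035, 0.09],
    [0.046, 0.0035, 0.1],
    [0.046, 0.0035, 0.1025],
    [0.046, 0.0035, 0.1025],
    [0.046, 0.0035, 0.1025]
  ],
  "rotation": [
    [0, 0, 0],
    [0, 0, 0],
    [0, 0, 0],
    [0, 0, 0],
    [0, 0, 0],
    [0, 0, 0],
    [0, 0, 0],
    [0, 0, 0]
  ]
}}

```text
time: 9.45
tool_pos: [453.1, 310.4, 82.2]
tcp_rot: [179.9, 0.1, 168.9]
ft_force: [1.0, -0.4, 0.8]
finger_gap: 50.1
grip_force: 0.0
```

Call:
{"fn": "servo_tool", "kwargs": {
  "fingers": [0.005, 0.005, 0.005, 0.005, 0.005, 0.005, 0.005],
  "linear": [
    [0, 0, 0],
    [0, 0, 0],
    [0, 0, 0],
    [0, 0, 0],
    [0, 0, 0],
    [0, 0, 0],
    [0, 0, 0]
  ],
  "rotation": [
    [0, 0, 0],
    [0, 0, 0],
    [0, 0, 0],
    [0, 0, 0],
    [0, 0, 0],
    [0, 0, 0],
    [0, 0, 0]
  ],
  "force": 30
}}

```text
time: 10.15
tool_pos: [452.5, 310.5, 81.5]
tcp_rot: [179.9, 0.1, 169.0]
ft_force: [0.0, -0.2, 5.0]
finger_gap: 18.4
grip_force: 29.4
```

Call:
{"fn": "servo_tool", "kwargs": {
  "fingers": [0.005, 0.005, 0.005, 0.005, 0.005, 0.005, 0.005],
  "linear": [
    [0, 0, -0.02],
    [0, 0, -0.045],
    [0, 0, -0.08],
    [0, 0, -0.12],
    [0, 0, -0.145],
    [0, 0, -0.145],
    [0, 0, -0.145]
  ],
  "rotation": [
    [0, 0, 0],
    [0, 0, 0],
    [0, 0, 0],
    [0, 0, 0],
    [0, 0, 0],
    [0, 0, 0],
    [0, 0, 0]
  ]
}}

```text
time: 10.85
tool_pos: [451.9, 310.3, 225.8]
tcp_rot: [180.0, 0.0, 169.0]
ft_force: [0.1, -1.6, -1.7]
finger_gap: 18.2
grip_force: 29.5
```

Run:
```python
from h import *
s=snap("wrist"); save(s,"w3")
go((443,-20.2,225),169)
```

```text
lin m [-5.490e-02 -3.256e-01 -3.000e-04] rot [-0.04 -0.05 -0.01]
```

View pics/w3.png

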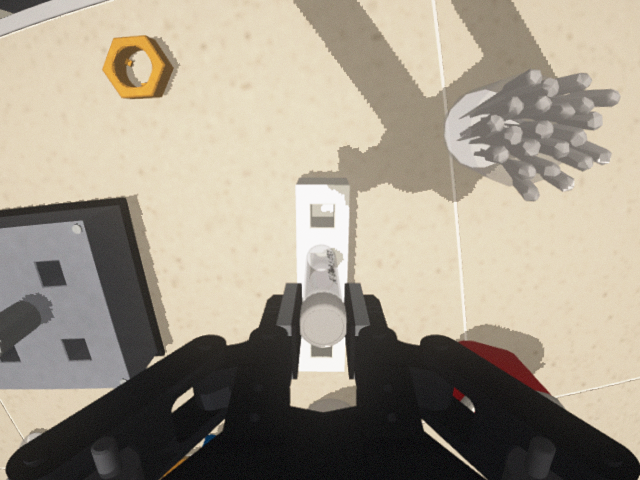

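The near vial is held upright and its pocket is empty at (322,214). Carrying it to pocket D at (443,-20).

Call:
{"fn": "servo_tool", "kwargs": {
  "fingers": [0.005, 0.005, 0.005, 0.005, 0.005, 0.005, 0.005, 0.005, 0.005, 0.005],
  "linear": [
    [-0.004, -0.022, 0],
    [-0.011, -0.065, 0],
    [-0.018, -0.108, 0],
    [-0.025, -0.151, 0],
    [-0.033, -0.194, 0],
    [-0.04, -0.237, 0],
    [-0.047, -0.28, 0],
    [-0.053, -0.314, 0],
    [-0.055, -0.3255, 0],
    [-0.055, -0.3255, 0]
  ],
  "rotation": [
    [0, 0, 0],
    [0, 0, 0],
    [0, 0, 0],
    [0, 0, 0],
    [0, 0, 0],
    [0, 0, 0],
    [0, 0, 0],
    [0, 0, 0],
    [0, 0, 0],
    [0, 0, 0]
  ]
}}

```text
time: 11.9
tool_pos: [442.7, -21.0, 223.9]
tcp_rot: [-180.0, -0.2, 168.8]
ft_force: [0.3, 1.0, -0.7]
finger_gap: 18.2
grip_force: 29.5
```

Call:
{"fn": "servo_tool", "kwargs": {
  "fingers": [0.005, 0.005, 0.005],
  "linear": [
    [0, 0, 0.02],
    [0, 0, 0.02],
    [0, 0, 0.02]
  ],
  "rotation": [
    [0, 0, 0],
    [0, 0, 0],
    [0, 0, 0]
  ]
}}

```text
time: 12.2
tool_pos: [442.9, -18.7, 204.7]
tcp_rot: [180.0, -0.1, 169.1]
ft_force: [-0.1, 0.3, 0.3]
finger_gap: 18.0
grip_force: 29.5
```

Run:
```python
from h import *
print(r.sense()["tool_pos"])
s=snap("wrist"); save(s,"w4")
for p in((531,50.8),(522.5,-28.7),(451.5,59.3),(443,-20.2)):print(proj(s,(*p,65)))
go((443,-20.2,88.5),169)
```

```text
[442.90174447 -18.68448971 204.71742848]
(np.float64(426.3309164271088), np.float64(311.89836114294803))
(np.float64(329.7340451650058), np.float64(319.5970558189365))
(np.float64(426.68569456764226), np.float64(218.206005583778))
(np.float64(321.4588557530844), np.float64(226.7120074714847))
lin m [ 0.     -0.0014  0.117 ] rot [ 0.01 -0.05  0.06]
```

View pics/w4.png

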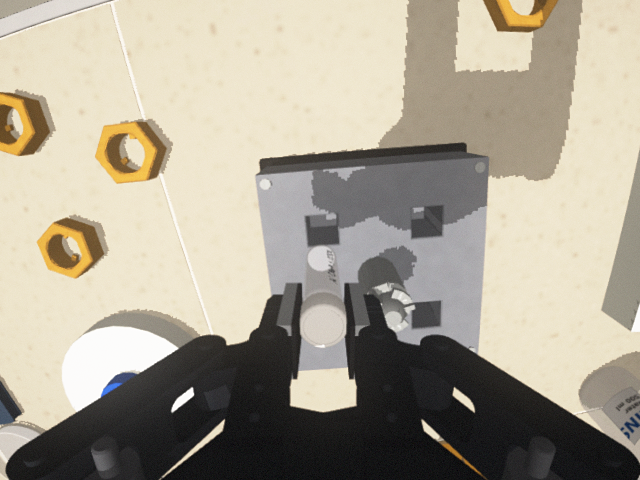

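The pockets appear within about 2 px of prediction (D at (322,228), C at (427,221)). Inserting the vial.

Call:
{"fn": "servo_tool", "kwargs": {
  "fingers": [0.005, 0.005, 0.005, 0.005, 0.005, 0.005, 0.005, 0.005],
  "linear": [
    [0, -0.0015, 0.02],
    [0, -0.0015, 0.05],
    [0, -0.0015, 0.08],
    [0, -0.0015, 0.1],
    [0, -0.0015, 0.112],
    [0, -0.0015, 0.117],
    [0, -0.0015, 0.117],
    [0, -0.0015, 0.117]
  ],
  "rotation": [
    [0, 0, 0],
    [0, 0, 0],
    [0, 0, 0],
    [0, 0, 0],
    [0, 0, 0],
    [0, 0, 0],
    [0, 0, 0],
    [0, 0, 0]
  ]
}}

```text
time: 13.05
tool_pos: [444.2, -21.4, 89.7]
tcp_rot: [180.0, 0.1, 169.0]
ft_force: [0.3, -0.7, 0.2]
finger_gap: 18.3
grip_force: 29.5
```

Call:
{"fn": "servo_tool", "kwargs": {
  "fingers": [0.045, 0.045, 0.045, 0.045, 0.045, 0.045, 0.045, 0.045, 0.045],
  "linear": [
    [0, 0, 0],
    [0, 0, 0],
    [0, 0, 0],
    [0, 0, 0],
    [0, 0, -0.03],
    [0, 0, -0.07],
    [0, 0, -0.11],
    [0, 0, -0.115],
    [0, 0, -0.115]
  ],
  "rotation": [
    [0, 0, 0],
    [0, 0, 0],
    [0, 0, 0],
    [0, 0, 0],
    [0, 0, 0],
    [0, 0, 0],
    [0, 0, 0],
    [0, 0, 0],
    [0, 0, 0]
  ]
}}

```text
time: 13.95
tool_pos: [444.4, -21.6, 205.3]
tcp_rot: [180.0, 0.2, 169.0]
ft_force: [-0.6, -0.6, 0.8]
finger_gap: 45.0
grip_force: 0.0
```

Call:
{"fn": "servo_tool", "kwargs": {
  "fingers": [0.05, 0.05, 0.05, 0.05, 0.05, 0.05, 0.05, 0.05, 0.05, 0.05],
  "linear": [
    [0.001, 0.03, 0],
    [0.002, 0.07, 0],
    [0.003, 0.115, 0],
    [0.005, 0.16, 0],
    [0.006, 0.205, 0],
    [0.008, 0.25, 0],
    [0.009, 0.29, 0],
    [0.01, 0.318, 0],
    [0.01, 0.325, 0],
    [0.01, 0.325, 0]
  ],
  "rotation": [
    [0, 0, 0],
    [0, 0, 0],
    [0, 0, 0],
    [0, 0, 0],
    [0, 0, 0],
    [0, 0, 0],
    [0, 0, 0],
    [0, 0, 0],
    [0, 0, 0],
    [0, 0, 0]
  ]
}}

```text
time: 14.95
tool_pos: [494.5, 299.8, 201.3]
tcp_rot: [-179.9, -0.1, 169.1]
ft_force: [0.3, -0.2, -0.5]
finger_gap: 50.1
grip_force: 0.0
```

Call:
{"fn": "servo_tool", "kwargs": {
  "fingers": [0.05, 0.05, 0.05, 0.05],
  "linear": [
    [0, 0, 0.04],
    [0, 0, 0.04],
    [0, 0, 0.04],
    [0, 0, 0.04]
  ],
  "rotation": [
    [0, 0, 0],
    [0, 0, 0],
    [0, 0, 0],
    [0, 0, 0]
  ]
}}

```text
time: 15.35
tool_pos: [496.1, 298.9, 164.9]
tcp_rot: [180.0, 0.1, 168.9]
ft_force: [-0.1, 0.0, -0.3]
finger_gap: 50.4
grip_force: 0.0
```

Run:
```python
from h import *
print(r.sense()["tool_pos"])
s=snap("wrist"); save(s,"w5")
print(proj(s,(495.5,300,81)),proj(s,(541,290.5,81)),[onz(s,u,v,81)[:2] for u,v in((1,1),)])
H,S,V=cv2.split(cv2.cvtColor(s["frame"],cv2.COLOR_RGB2HSV))
go((495.5,300,80),169)
t=snap("top"); save(t,"t5c",(260,190,390,320),4)
```

```text
[496.13017085 298.94995095 164.86888935]
(np.float64(324.99173495063326), np.float64(249.33740839592824)) (np.float64(323.9647173556351), np.float64(316.81665491215824)) [array([318.59296762, 151.35416409])]
lin m [0.0013 0.0004 0.0853] rot [ 0.07  0.11 -0.07]
```

View pics/w5.png

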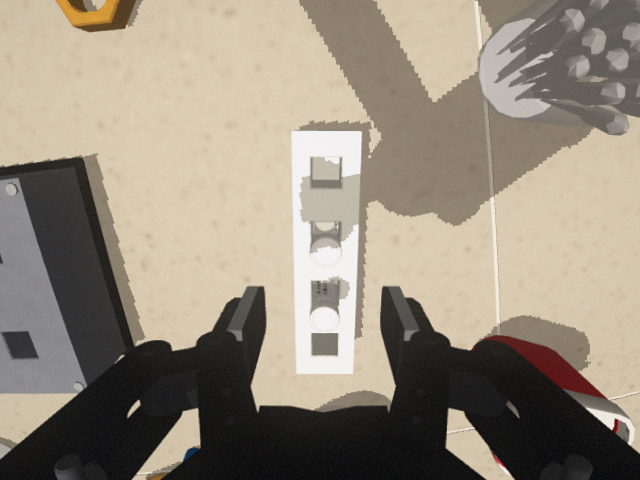

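Caps are at (326,250) and (326,318), right on target. I'm picking the second vial and taking it to pocket C.

Call:
{"fn": "servo_tool", "kwargs": {
  "fingers": [0.05, 0.05, 0.05, 0.05, 0.05, 0.05],
  "linear": [
    [0.001, 0.001, 0.03],
    [0.001, 0.001, 0.06],
    [0.001, 0.001, 0.08],
    [0.001, 0.001, 0.085],
    [0.001, 0.001, 0.085],
    [0.001, 0.001, 0.085]
  ],
  "rotation": [
    [0, 0, 0],
    [0, 0, 0],
    [0, 0, 0],
    [0, 0, 0],
    [0, 0, 0],
    [0, 0, 0]
  ]
}}

```text
time: 16.05
tool_pos: [495.9, 301.2, 80.4]
tcp_rot: [179.9, 0.1, 169.0]
ft_force: [0.2, 0.3, 0.5]
finger_gap: 49.9
grip_force: 0.0
```

Call:
{"fn": "servo_tool", "kwargs": {
  "fingers": [0.005, 0.005, 0.005, 0.005, 0.005, 0.005, 0.005],
  "linear": [
    [0, 0, 0],
    [0, 0, 0],
    [0, 0, 0],
    [0, 0, 0],
    [0, 0, 0],
    [0, 0, 0],
    [0, 0, 0]
  ],
  "rotation": [
    [0, 0, 0],
    [0, 0, 0],
    [0, 0, 0],
    [0, 0, 0],
    [0, 0, 0],
    [0, 0, 0],
    [0, 0, 0]
  ],
  "force": 30
}}

```text
time: 16.75
tool_pos: [495.7, 301.1, 79.9]
tcp_rot: [179.9, 0.1, 169.0]
ft_force: [-0.2, -0.7, 6.6]
finger_gap: 18.4
grip_force: 29.4
```

Call:
{"fn": "servo_tool", "kwargs": {
  "fingers": [0.005, 0.005, 0.005, 0.005, 0.005, 0.005, 0.005],
  "linear": [
    [0, 0, -0.02],
    [0, 0, -0.045],
    [0, 0, -0.08],
    [0, 0, -0.12],
    [0, 0, -0.145],
    [0, 0, -0.145],
    [0, 0, -0.145]
  ],
  "rotation": [
    [0, 0, 0],
    [0, 0, 0],
    [0, 0, 0],
    [0, 0, 0],
    [0, 0, 0],
    [0, 0, 0],
    [0, 0, 0]
  ]
}}

```text
time: 17.45
tool_pos: [495.1, 300.9, 224.1]
tcp_rot: [179.9, 0.1, 169.0]
ft_force: [-0.3, 0.2, -0.8]
finger_gap: 17.9
grip_force: 29.5
```

Call:
{"fn": "servo_tool", "kwargs": {
  "fingers": [0.005, 0.005, 0.005, 0.005, 0.005, 0.005, 0.005, 0.005, 0.005],
  "linear": [
    [0, -0.02, 0],
    [-0.001, -0.06, 0],
    [-0.001, -0.105, 0],
    [-0.002, -0.15, 0],
    [-0.002, -0.195, 0],
    [-0.003, -0.23, 0],
    [-0.003, -0.245, 0],
    [-0.003, -0.245, 0.005],
    [-0.003, -0.245, 0.01]
  ],
  "rotation": [
    [0, 0, 0],
    [0, 0, 0],
    [0, 0, 0],
    [0, 0, 0],
    [0, 0, 0],
    [0, 0, 0],
    [0, 0, 0],
    [0, 0, 0],
    [0, 0, 0]
  ]
}}

```text
time: 18.35
tool_pos: [450.3, 59.7, 211.9]
tcp_rot: [180.0, -0.1, 168.9]
ft_force: [0.1, -0.3, 0.1]
finger_gap: 18.4
grip_force: 29.6
```

Run:
```python
from h import *
print(r.sense()["tool_pos"])
go((451.5,59.3,89),169)
```

```text
[450.28404319  59.68027149 211.87283403]
lin m [-1.500e-03 -1.000e-04  1.229e-01] rot [ 0.   -0.11 -0.08]
```

Call:
{"fn": "servo_tool", "kwargs": {
  "fingers": [0.005, 0.005, 0.005, 0.005, 0.005, 0.005, 0.005, 0.005],
  "linear": [
    [-0.001, 0, 0.02],
    [-0.001, 0, 0.05],
    [-0.001, 0, 0.08],
    [-0.001, 0, 0.105],
    [-0.001, 0, 0.119],
    [-0.001, 0, 0.124],
    [-0.001, 0, 0.124],
    [-0.001, 0, 0.124]
  ],
  "rotation": [
    [0, 0, 0],
    [0, 0, 0],
    [0, 0, 0],
    [0, 0, 0],
    [0, 0, 0],
    [0, 0, 0],
    [0, 0, 0],
    [0, 0, 0]
  ]
}}

```text
time: 19.15
tool_pos: [452.7, 59.7, 90.6]
tcp_rot: [180.0, 0.1, 169.0]
ft_force: [0.2, -0.6, 0.8]
finger_gap: 18.5
grip_force: 29.6
```

Call:
{"fn": "servo_tool", "kwargs": {
  "fingers": [0.045, 0.045, 0.045, 0.045, 0.045, 0.045, 0.045, 0.045, 0.045],
  "linear": [
    [0, 0, 0],
    [0, 0, 0],
    [0, 0, 0],
    [0, 0, 0],
    [0, 0, -0.03],
    [0, 0, -0.07],
    [0, 0, -0.11],
    [0, 0, -0.115],
    [0, 0, -0.115]
  ],
  "rotation": [
    [0, 0, 0],
    [0, 0, 0],
    [0, 0, 0],
    [0, 0, 0],
    [0, 0, 0],
    [0, 0, 0],
    [0, 0, 0],
    [0, 0, 0],
    [0, 0, 0]
  ]
}}

```text
time: 20.05
tool_pos: [453.1, 59.4, 206.4]
tcp_rot: [180.0, 0.2, 169.0]
ft_force: [0.1, -0.2, -0.0]
finger_gap: 44.9
grip_force: 0.0
```

Call:
{"fn": "servo_tool", "kwargs": {
  "fingers": [0.05, 0.05, 0.05, 0.05, 0.05, 0.05, 0.05, 0.05, 0.05, 0.05],
  "linear": [
    [-0.004, 0.02, 0],
    [-0.011, 0.06, 0],
    [-0.019, 0.105, 0],
    [-0.027, 0.15, 0],
    [-0.035, 0.195, 0],
    [-0.041, 0.23, 0],
    [-0.0435, 0.245, 0.02],
    [-0.0435, 0.245, 0.04],
    [-0.0435, 0.245, 0.04],
    [-0.0435, 0.245, 0.04]
  ],
  "rotation": [
    [0, 0, 0],
    [0, 0, 0],
    [0, 0, 0],
    [0, 0, 0],
    [0, 0, 0],
    [0, 0, 0],
    [0, 0, 0],
    [0, 0, 0],
    [0, 0, 0],
    [0, 0, 0]
  ]
}}

```text
time: 21.05
tool_pos: [540.2, 290.9, 162.6]
tcp_rot: [-179.9, -0.2, 169.0]
ft_force: [0.3, -0.1, -0.0]
finger_gap: 50.0
grip_force: 0.0
```

Run:
```python
from h import *
print(r.sense()["tool_pos"])
go((541,291.3,80),169)
t=snap("top"); save(t,"t6c",(260,190,390,320),4)
```

```text
[540.17597538 290.93303422 162.57157199]
lin m [-0.001   0.0007  0.0826] rot [-0.13 -0.18 -0.02]
```

View pics/t6c.png

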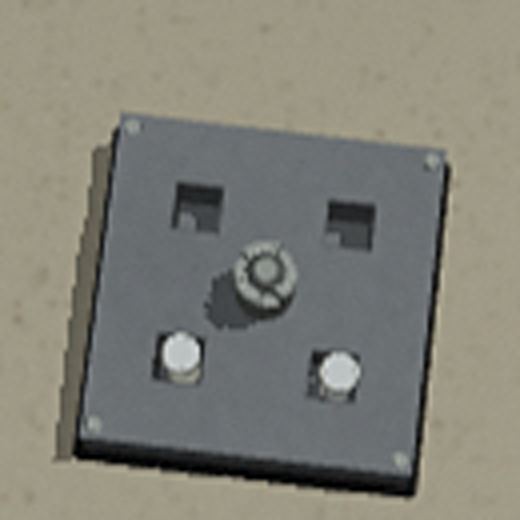

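Both vials sit upright in the near pockets, at (180,353) and (340,373) in the crop. Third vial goes to pocket A.

Call:
{"fn": "servo_tool", "kwargs": {
  "fingers": [0.05, 0.05, 0.05, 0.05, 0.05, 0.05],
  "linear": [
    [-0.001, 0.0005, 0.03],
    [-0.001, 0.0005, 0.06],
    [-0.001, 0.0005, 0.078],
    [-0.001, 0.0005, 0.083],
    [-0.001, 0.0005, 0.083],
    [-0.001, 0.0005, 0.083]
  ],
  "rotation": [
    [0, 0, 0],
    [0, 0, 0],
    [0, 0, 0],
    [0, 0, 0],
    [0, 0, 0],
    [0, 0, 0]
  ]
}}

```text
time: 21.7
tool_pos: [543.7, 292.2, 83.5]
tcp_rot: [179.9, 0.1, 169.0]
ft_force: [-0.1, -0.4, 0.2]
finger_gap: 50.0
grip_force: 0.0
```

Call:
{"fn": "servo_tool", "kwargs": {
  "fingers": [0.005, 0.005, 0.005, 0.005, 0.005, 0.005, 0.005],
  "linear": [
    [0, 0, 0],
    [0, 0, 0],
    [0, 0, 0],
    [0, 0, 0],
    [0, 0, 0],
    [0, 0, 0],
    [0, 0, 0]
  ],
  "rotation": [
    [0, 0, 0],
    [0, 0, 0],
    [0, 0, 0],
    [0, 0, 0],
    [0, 0, 0],
    [0, 0, 0],
    [0, 0, 0]
  ],
  "force": 30
}}

```text
time: 22.4
tool_pos: [543.4, 292.3, 82.9]
tcp_rot: [179.9, 0.1, 169.0]
ft_force: [-0.8, 0.6, 6.0]
finger_gap: 18.0
grip_force: 29.4
```

Call:
{"fn": "servo_tool", "kwargs": {
  "fingers": [0.005, 0.005, 0.005, 0.005, 0.005, 0.005, 0.005],
  "linear": [
    [0, 0, -0.02],
    [0, 0, -0.045],
    [0, 0, -0.08],
    [0, 0, -0.12],
    [0, 0, -0.145],
    [0, 0, -0.145],
    [0, 0, -0.145]
  ],
  "rotation": [
    [0, 0, 0],
    [0, 0, 0],
    [0, 0, 0],
    [0, 0, 0],
    [0, 0, 0],
    [0, 0, 0],
    [0, 0, 0]
  ]
}}

```text
time: 23.1
tool_pos: [542.7, 292.1, 227.1]
tcp_rot: [180.0, 0.1, 169.0]
ft_force: [-0.4, -0.1, -0.7]
finger_gap: 18.2
grip_force: 29.5
```

Call:
{"fn": "servo_tool", "kwargs": {
  "fingers": [0.005, 0.005, 0.005, 0.005, 0.005, 0.005, 0.005, 0.005, 0.005],
  "linear": [
    [-0.003, -0.02, 0],
    [-0.009, -0.06, 0],
    [-0.016, -0.105, 0],
    [-0.023, -0.15, 0],
    [-0.03, -0.195, 0],
    [-0.035, -0.228, 0],
    [-0.036, -0.238, 0],
    [-0.036, -0.238, 0.005],
    [-0.036, -0.238, 0.01]
  ],
  "rotation": [
    [0, 0, 0],
    [0, 0, 0],
    [0, 0, 0],
    [0, 0, 0],
    [0, 0, 0],
    [0, 0, 0],
    [0, 0, 0],
    [0, 0, 0],
    [0, 0, 0]
  ]
}}

```text
time: 24.0
tool_pos: [531.9, 52.2, 215.2]
tcp_rot: [180.0, -0.1, 169.0]
ft_force: [-1.4, 0.2, -0.0]
finger_gap: 18.2
grip_force: 29.6
```

Run:
```python
from h import *
print(r.sense()["tool_pos"])
go((531,50.8,89),169)
```

```text
[531.92789105  52.21651786 215.16654451]
lin m [ 0.0005 -0.0016  0.1262] rot [ 0.02 -0.08 -0.02]
```

Call:
{"fn": "servo_tool", "kwargs": {
  "fingers": [0.005, 0.005, 0.005, 0.005, 0.005, 0.005, 0.005, 0.005],
  "linear": [
    [0.001, -0.0015, 0.02],
    [0.001, -0.0015, 0.05],
    [0.001, -0.0015, 0.08],
    [0.001, -0.0015, 0.105],
    [0.001, -0.0015, 0.12],
    [0.001, -0.0015, 0.1255],
    [0.001, -0.0015, 0.1255],
    [0.001, -0.0015, 0.1255]
  ],
  "rotation": [
    [0, 0, 0],
    [0, 0, 0],
    [0, 0, 0],
    [0, 0, 0],
    [0, 0, 0],
    [0, 0, 0],
    [0, 0, 0],
    [0, 0, 0]
  ]
}}

```text
time: 24.8
tool_pos: [531.4, 50.5, 91.8]
tcp_rot: [180.0, 0.0, 169.0]
ft_force: [-0.3, 0.0, 0.3]
finger_gap: 18.4
grip_force: 29.6
```

Call:
{"fn": "servo_tool", "kwargs": {
  "fingers": [0.045, 0.045, 0.045, 0.045, 0.045, 0.045, 0.045, 0.045, 0.045],
  "linear": [
    [0, 0, 0],
    [0, 0, 0],
    [0, 0, 0],
    [0, 0, 0],
    [0, 0, -0.03],
    [0, 0, -0.07],
    [0, 0, -0.11],
    [0, 0, -0.12],
    [0, 0, -0.12]
  ],
  "rotation": [
    [0, 0, 0],
    [0, 0, 0],
    [0, 0, 0],
    [0, 0, 0],
    [0, 0, 0],
    [0, 0, 0],
    [0, 0, 0],
    [0, 0, 0],
    [0, 0, 0]
  ]
}}

```text
time: 25.7
tool_pos: [532.6, 50.1, 213.7]
tcp_rot: [179.9, 0.3, 169.0]
ft_force: [0.2, 0.4, -0.1]
finger_gap: 45.2
grip_force: 0.0
```

Call:
{"fn": "servo_tool", "kwargs": {
  "fingers": [0.085, 0.085, 0.085, 0.085, 0.085, 0.085, 0.085, 0.085, 0.085, 0.085],
  "linear": [
    [-0.008, -0.02, 0],
    [-0.024, -0.06, 0],
    [-0.041, -0.102, 0],
    [-0.058, -0.145, 0],
    [-0.075, -0.187, 0],
    [-0.091, -0.227, 0],
    [-0.106, -0.265, 0],
    [-0.114, -0.284, 0],
    [-0.114, -0.284, 0],
    [-0.114, -0.284, 0]
  ],
  "rotation": [
    [0, 0, 0],
    [0, 0, 0],
    [0, 0, 0],
    [0, 0, 0],
    [0, 0, 0],
    [0, 0, 0],
    [0, 0, 0],
    [0, 0, 0],
    [0, 0, 0],
    [0, 0, 0]
  ]
}}

```text
time: 26.7
tool_pos: [587.6, -250.1, 208.4]
tcp_rot: [179.9, -0.2, 168.9]
ft_force: [-0.3, 0.3, 0.1]
finger_gap: 84.9
grip_force: 0.0
```

Run:
```python
from h import *
print(r.sense()["tool_pos"])
s=snap("wrist")
t=snap("top")
H,S,V=cv2.split(cv2.cvtColor(s["frame"],cv2.COLOR_RGB2HSV))
m=((H>100)&(H<118)&(S>170)&(V>60)).astype(np.uint8)*255
for c in cv2.findContours(m,cv2.RETR_EXTERNAL,cv2.CHAIN_APPROX_NONE)[0]:
    if cv2.contourArea(c)>300:
        C=cv2.minEnclosingCircle(c); print(C,onz(s,*C[0],46))
print(proj(s,(590,-250,46)))
a=s["frame"][:,:,::-1]; b=t["frame"][160:400,200:520,::-1]
cv2.imwrite("pics/w7.png",np.hstack([cv2.resize(a,(400,300)),cv2.resize(b,(400,300))]))
```

```text
[ 587.58425902 -250.14622887  208.42146696]
((323.0, 224.0), 31.06454849243164) [ 591.82791312 -251.07273907   46.        ]
(np.float64(323.8557584324927), np.float64(221.64620185696006))
```

View pics/w7.png

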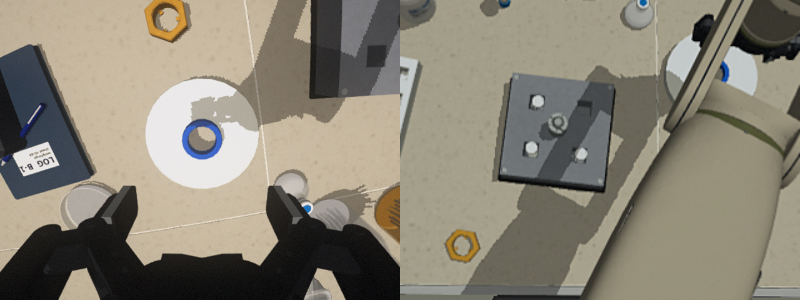

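The right half (top view) shows three vials seated in the carrier. The left half (wrist view) shows the cover neck at full-frame (323,224), about (591,-250), not displaced. Gripping it.

Call:
{"fn": "servo_tool", "kwargs": {
  "fingers": [0.085, 0.085, 0.085, 0.085, 0.085, 0.085, 0.085, 0.085],
  "linear": [
    [-0.0015, 0, 0.03],
    [-0.0015, 0, 0.07],
    [-0.0015, 0, 0.11],
    [-0.0015, 0, 0.14],
    [-0.0015, 0, 0.154],
    [-0.0015, 0, 0.159],
    [-0.0015, 0, 0.159],
    [-0.0015, 0, 0.159]
  ],
  "rotation": [
    [0, 0, 0],
    [0, 0, 0],
    [0, 0, 0],
    [0, 0, 0],
    [0, 0, 0],
    [0, 0, 0],
    [0, 0, 0],
    [0, 0, 0]
  ]
}}

```text
time: 27.6
tool_pos: [591.6, -251.2, 54.3]
tcp_rot: [-179.9, 0.2, 169.0]
ft_force: [0.0, 0.2, 0.4]
finger_gap: 84.9
grip_force: 0.0
```

Call:
{"fn": "servo_tool", "kwargs": {
  "fingers": [0.04, 0.04, 0.04, 0.04, 0.04, 0.04, 0.04, 0.04],
  "linear": [
    [0, 0, 0],
    [0, 0, 0],
    [0, 0, 0],
    [0, 0, 0],
    [0, 0, 0],
    [0, 0, 0],
    [0, 0, 0],
    [0, 0, 0]
  ],
  "rotation": [
    [0, 0, 0],
    [0, 0, 0],
    [0, 0, 0],
    [0, 0, 0],
    [0, 0, 0],
    [0, 0, 0],
    [0, 0, 0],
    [0, 0, 0]
  ],
  "force": 50
}}

```text
time: 28.4
tool_pos: [591.1, -251.2, 54.1]
tcp_rot: [-180.0, 0.1, 169.0]
ft_force: [-2.8, 1.0, 8.6]
finger_gap: 51.6
grip_force: 50.5
```

Call:
{"fn": "servo_tool", "kwargs": {
  "fingers": [0.04, 0.04, 0.04, 0.04, 0.04, 0.04, 0.04, 0.04],
  "linear": [
    [0, 0, -0.02],
    [0, 0, -0.045],
    [0, 0, -0.085],
    [0, 0, -0.125],
    [0, 0, -0.16],
    [0, 0, -0.175],
    [0, 0, -0.175],
    [0, 0, -0.175]
  ],
  "rotation": [
    [0, 0, 0],
    [0, 0, 0],
    [0, 0, 0],
    [0, 0, 0],
    [0, 0, 0],
    [0, 0, 0],
    [0, 0, 0],
    [0, 0, 0]
  ]
}}

```text
time: 29.2
tool_pos: [589.5, -250.4, 225.0]
tcp_rot: [180.0, -0.1, 169.0]
ft_force: [-1.0, 0.6, -3.3]
finger_gap: 51.1
grip_force: 52.8
```

Run:
```python
from h import *
q=r.sense();print(q["tool_pos"],q["finger_gap"],q["ft_force"])
go((487,15.3,225),169)
```

```text
[ 589.49720724 -250.41332292  224.99243966] 51.05887935272289 [-0.98075238  0.5587726  -3.30332988]
lin m [0.1514 0.2412 0.0005] rot [ 0.03 -0.12 -0.02]
```

Call:
{"fn": "servo_tool", "kwargs": {
  "fingers": [0.04, 0.04, 0.04, 0.04, 0.04, 0.04, 0.04, 0.04, 0.04, 0.04],
  "linear": [
    [0.01, 0.016, 0],
    [0.03, 0.048, 0],
    [0.053, 0.085, 0],
    [0.077, 0.122, 0],
    [0.1, 0.16, 0],
    [0.123, 0.196, 0],
    [0.141, 0.225, 0],
    [0.1515, 0.2412, 0],
    [0.1515, 0.2412, 0],
    [0.1515, 0.2412, 0]
  ],
  "rotation": [
    [0, 0, 0],
    [0, 0, 0],
    [0, 0, 0],
    [0, 0, 0],
    [0, 0, 0],
    [0, 0, 0],
    [0, 0, 0],
    [0, 0, 0],
    [0, 0, 0],
    [0, 0, 0]
  ]
}}

```text
time: 30.2
tool_pos: [486.4, 15.2, 224.6]
tcp_rot: [-180.0, -0.2, 169.0]
ft_force: [0.5, 0.1, -2.2]
finger_gap: 51.3
grip_force: 52.9
```

Call:
{"fn": "servo_tool", "kwargs": {
  "fingers": [0.04, 0.04, 0.04, 0.04],
  "linear": [
    [0, 0, 0],
    [0, 0, 0],
    [0, 0, 0],
    [0, 0, 0]
  ],
  "rotation": [
    [0, 0, 0],
    [0, 0, 0],
    [0, 0, 0],
    [0, 0, 0]
  ]
}}

```text
time: 30.6
tool_pos: [487.7, 14.5, 226.9]
tcp_rot: [-180.0, -0.0, 168.9]
ft_force: [0.3, -0.0, -2.1]
finger_gap: 51.5
grip_force: 52.9
```

Run:
```python
from h import *
q=r.sense();print(q["tool_pos"],q["finger_gap"],q["ft_force"])
s=snap("wrist");t=snap("top")
z=q["tool_pos"][2]-8
H,S,V=cv2.split(cv2.cvtColor(s["frame"],cv2.COLOR_RGB2HSV))
m=((H>100)&(H<118)&(S>170)&(V>60)).astype(np.uint8)*255
for c in cv2.findContours(m,cv2.RETR_EXTERNAL,cv2.CHAIN_APPROX_NONE)[0]:
    if cv2.contourArea(c)>300:
        C=cv2.minEnclosingCircle(c); print(C,cv2.boundingRect(c),onz(s,*C[0],z))
H,S,V=cv2.split(cv2.cvtColor(t["frame"],cv2.COLOR_RGB2HSV))
a=s["frame"][180:420,160:480,::-1]; b=t["frame"][190:340,230:430,::-1]
cv2.imwrite("pics/w8.png",np.hstack([cv2.resize(a,(400,300)),cv2.resize(b,(400,300))]))
go((487,15.3,119),169)
```

```text
[487.66042125  14.45742747 226.85838413] 51.460834064204995 [ 0.26484401 -0.02707474 -2.08981157]
((469.9142761230469, 442.4324035644531), 18.094728469848633) (454, 426, 35, 33) [572.01532941  70.47539618 218.85838413]
((322.8905029296875, 311.85699462890625), 62.44746017456055) (262, 259, 123, 109) [486.90413947  14.26650243 218.85838413]
lin m [0.0007 0.0005 0.108 ] rot [ 0.   -0.   -0.05]
```

View pics/w8.png

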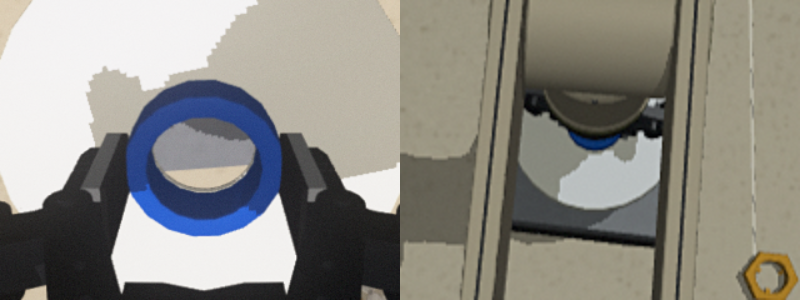

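The neck is centred over the stud within about 1 mm. Lowering it gently.

Call:
{"fn": "servo_tool", "kwargs": {
  "fingers": [0.04, 0.04, 0.04, 0.04, 0.04, 0.04, 0.04, 0.04, 0.04, 0.04],
  "linear": [
    [0, 0.0005, 0.015],
    [0, 0.0005, 0.035],
    [0, 0.0005, 0.05],
    [0, 0.0005, 0.06],
    [0, 0.0005, 0.07],
    [0, 0.0005, 0.08],
    [0, 0.0005, 0.088],
    [0, 0.0005, 0.095],
    [0, 0.0005, 0.099],
    [0, 0.0005, 0.101]
  ],
  "rotation": [
    [0, 0, 0],
    [0, 0, 0],
    [0, 0, 0],
    [0, 0, 0],
    [0, 0, 0],
    [0, 0, 0],
    [0, 0, 0],
    [0, 0, 0],
    [0, 0, 0],
    [0, 0, 0]
  ]
}}

```text
time: 31.7
tool_pos: [487.5, 15.5, 125.6]
tcp_rot: [-180.0, -0.0, 169.0]
ft_force: [-0.3, -0.2, -1.1]
finger_gap: 51.6
grip_force: 52.9
```

Call:
{"fn": "servo_tool", "kwargs": {
  "fingers": [0.04, 0.04, 0.04, 0.04],
  "linear": [
    [0, 0, 0.003],
    [0, 0, 0.005],
    [0, 0, 0.006],
    [0, 0, 0.006]
  ],
  "rotation": [
    [0, 0, 0],
    [0, 0, 0],
    [0, 0, 0],
    [0, 0, 0]
  ]
}}

```text
time: 32.1
tool_pos: [487.6, 15.5, 119.9]
tcp_rot: [180.0, -0.0, 169.0]
ft_force: [0.9, -0.0, -2.9]
finger_gap: 51.2
grip_force: 52.9
```

Call:
{"fn": "servo_tool", "kwargs": {
  "fingers": [0.085, 0.085, 0.085, 0.085, 0.085, 0.085, 0.085, 0.085, 0.085, 0.085],
  "linear": [
    [0, 0, 0],
    [0, 0, 0],
    [0, 0, 0],
    [0, 0, 0],
    [0, 0, 0],
    [0, 0, -0.02],
    [0, 0, -0.05],
    [0, 0, -0.085],
    [0, 0, -0.1],
    [0, 0, -0.1]
  ],
  "rotation": [
    [0, 0, 0],
    [0, 0, 0],
    [0, 0, 0],
    [0, 0, 0],
    [0, 0, 0],
    [0, 0, 0],
    [0, 0, 0],
    [0, 0, 0],
    [0, 0, 0],
    [0, 0, 0]
  ]
}}

```text
time: 33.1
tool_pos: [489.3, 15.4, 222.8]
tcp_rot: [180.0, 0.3, 169.0]
ft_force: [0.8, -0.1, -0.1]
finger_gap: 84.8
grip_force: 0.0
```

Call:
{"fn": "servo_tool", "kwargs": {
  "fingers": [0.085, 0.085, 0.085, 0.085, 0.085, 0.085, 0.085, 0.085, 0.085, 0.085],
  "linear": [
    [0, -0.02, 0],
    [0, -0.06, 0],
    [0, -0.1, 0],
    [0.001, -0.14, 0],
    [0.001, -0.18, 0],
    [0.001, -0.22, 0],
    [0.0015, -0.255, 0],
    [0.0015, -0.278, 0],
    [0.0015, -0.288, 0],
    [0.0015, -0.288, 0]
  ],
  "rotation": [
    [0, 0, 8],
    [0, 0, 16],
    [0, 0, 24],
    [0, 0, 32],
    [0, 0, 40],
    [0, 0, 48],
    [0, 0, 56],
    [0, 0, 64],
    [0, 0, 72],
    [0, 0, 80]
  ]
}}

```text
time: 34.1
tool_pos: [429.8, -268.0, 217.5]
tcp_rot: [-179.8, -0.1, 88.5]
ft_force: [0.5, 1.1, -0.1]
finger_gap: 85.2
grip_force: 0.0
```

Run:
```python
from h import *
q=r.sense();print(q["tool_pos"],q["tcp_rot"],q["ft_force"])
s=snap("wrist");t=snap("top")
H,S,V=cv2.split(cv2.cvtColor(s["frame"],cv2.COLOR_RGB2HSV))
m=((H>12)&(H<28)&(S>140)&(V>60)).astype(np.uint8)*255
for c in cv2.findContours(m,cv2.RETR_EXTERNAL,cv2.CHAIN_APPROX_NONE)[0]:
    if cv2.contourArea(c)>800:
        C=cv2.minEnclosingCircle(c); print(C,onz(s,*C[0],15))
        print(cv2.approxPolyDP(cv2.convexHull(c),5,True)[:,0].tolist())
print(proj(s,(431,-267,22)))
a=s["frame"][:,:,::-1]; b=t["frame"][200:380,270:510,::-1]
cv2.imwrite("pics/w9.png",np.hstack([cv2.resize(a,(400,300)),cv2.resize(b,(400,300))]))
```

```text
[ 429.75601827 -267.99413387  217.47064714] [-1.79843443e+02 -8.87115799e-02  8.85169639e+01] [ 0.54985664  1.10261363 -0.08214164]
((197.0, 219.5), 31.325010299682617) [ 310.89764921 -276.20669252   15.        ]
[[211, 192], [228, 215], [214, 245], [184, 247], [166, 224], [174, 201]]
((325.17315673828125, 205.58815002441406), 30.859256744384766) [ 432.08364282 -266.09519655   15.        ]
[[339, 178], [355, 209], [341, 232], [311, 233], [295, 208], [311, 179]]
((237.5, 105.0), 35.089271545410156) [ 358.60342046 -175.19524666   15.        ]
[[237, 70], [269, 92], [267, 124], [239, 138], [208, 120], [208, 86]]
(np.float64(324.02283095926964), np.float64(208.2822760546518))
```

View pics/w9.png

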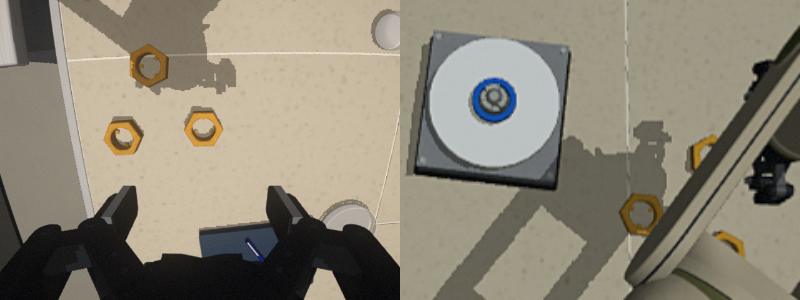

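The wrist view shows the target nut at full-frame (325,206), about (432,-266), with vertices along image-horizontal; the cover is back on the carrier. The nut has not moved.

Run:
```python
from h import *
s=snap("wrist")
H,S,V=cv2.split(cv2.cvtColor(s["frame"],cv2.COLOR_RGB2HSV))
m=((H>12)&(H<28)&(S>140)&(V>60)).astype(np.uint8)*255
for c in cv2.findContours(m,cv2.RETR_EXTERNAL,cv2.CHAIN_APPROX_NONE)[0]:
    u,v=cv2.minEnclosingCircle(c)[0]
    if cv2.contourArea(c)>800 and abs(u-325)<15 and abs(v-206)<20:
        P=cv2.approxPolyDP(cv2.convexHull(c),5,True)[:,0].astype(float)
        for z in(22,0):
            W=np.array([onz(s,*p,z)[:2] for p in P]);print(z,W.round(1).tolist(),W.mean(0))
            for i in range(len(W)):
                d=W[(i+1)%len(W)]-W[i];print(np.hypot(*d).round(1),(np.degrees(np.arctan2(d[1],d[0]))%60).round(1),end="; ")
go((432,-266.5,26),58.5)
```

```text
22 [[444.3, -239.5], [457.7, -270.7], [444.8, -290.4], [418.0, -289.9], [407.2, -259.5], [419.5, -239.9]] [ 431.91408984 -264.97843817]
34.0 53.1; 23.6 56.8; 26.8 58.8; 32.3 49.5; 23.2 57.8; 24.8 0.9; 0 [[445.1, -242.7], [459.4, -276.1], [445.6, -297.2], [416.9, -296.6], [405.4, -264.1], [418.6, -243.1]] [ 431.84572568 -269.99176409]
36.3 53.1; 25.2 56.8; 28.7 58.8; 34.5 49.5; 24.8 57.8; 26.5 0.9; lin m [-0.0002  0.0021  0.192 ] rot [-0.15 -0.06 30.63]
```

Call:
{"fn": "servo_tool", "kwargs": {
  "fingers": [0.085, 0.085, 0.085, 0.085, 0.085, 0.085, 0.085, 0.085, 0.085, 0.085],
  "linear": [
    [-0.0005, 0.002, 0.03],
    [-0.0005, 0.002, 0.06],
    [-0.0005, 0.002, 0.09],
    [-0.0005, 0.002, 0.12],
    [-0.0005, 0.002, 0.14],
    [-0.0005, 0.002, 0.155],
    [-0.0005, 0.002, 0.17],
    [-0.0005, 0.002, 0.182],
    [-0.0005, 0.002, 0.189],
    [-0.0005, 0.002, 0.192]
  ],
  "rotation": [
    [0, 0, 8],
    [0, 0, 16],
    [0, 0, 24],
    [0, 0, 30],
    [0, 0, 30],
    [0, 0, 30],
    [0, 0, 30],
    [0, 0, 30],
    [0, 0, 30],
    [0, 0, 30]
  ]
}}

```text
time: 35.25
tool_pos: [433.0, -267.4, 27.4]
tcp_rot: [-180.0, -0.0, 59.0]
ft_force: [-0.0, -0.7, 0.3]
finger_gap: 84.9
grip_force: 0.0
```

Call:
{"fn": "servo_tool", "kwargs": {
  "fingers": [0.085, 0.085],
  "linear": [
    [0, 0, 0],
    [0, 0, 0]
  ],
  "rotation": [
    [0, 0, 0],
    [0, 0, 0]
  ]
}}

```text
time: 35.45
tool_pos: [433.6, -267.8, 28.7]
tcp_rot: [179.9, 0.0, 59.0]
ft_force: [1.1, 0.3, 0.2]
finger_gap: 84.8
grip_force: 0.0
```

Call:
{"fn": "servo_tool", "kwargs": {
  "fingers": [0.085, 0.085, 0.04, 0.04, 0.04, 0.04, 0.04, 0.04, 0.04, 0.04],
  "linear": [
    [0, -0.001, 0.0035],
    [0, -0.001, 0.0035],
    [0, -0.001, 0.0035],
    [0, -0.001, 0.0035],
    [0, -0.001, 0.0035],
    [0, -0.001, 0.0035],
    [0, -0.001, 0.0035],
    [0, -0.001, 0.0035],
    [0, -0.001, 0.0035],
    [0, -0.001, 0.0035]
  ],
  "rotation": [
    [0, 0, 0],
    [0, 0, 0],
    [0, 0, 0],
    [0, 0, 0],
    [0, 0, 0],
    [0, 0, 0],
    [0, 0, 0],
    [0, 0, 0],
    [0, 0, 0],
    [0, 0, 0]
  ],
  "force": 50
}}

```text
time: 36.45
tool_pos: [432.6, -267.2, 24.9]
tcp_rot: [180.0, 0.0, 59.0]
ft_force: [0.6, -0.2, 5.8]
finger_gap: 48.9
grip_force: 52.8
```

Call:
{"fn": "servo_tool", "kwargs": {
  "fingers": [0.04, 0.04, 0.04, 0.04, 0.04, 0.04, 0.04],
  "linear": [
    [0, 0, -0.03],
    [0, 0, -0.07],
    [0, 0, -0.115],
    [0, 0, -0.155],
    [0, 0, -0.18],
    [0, 0, -0.18],
    [0, 0, -0.18]
  ],
  "rotation": [
    [0, 0, 0],
    [0, 0, 0],
    [0, 0, 0],
    [0, 0, 0],
    [0, 0, 0],
    [0, 0, 0],
    [0, 0, 0]
  ]
}}

```text
time: 37.15
tool_pos: [432.1, -266.8, 203.8]
tcp_rot: [-180.0, -0.0, 59.0]
ft_force: [-0.2, 0.3, -2.1]
finger_gap: 48.6
grip_force: 52.8
```

Run:
```python
from h import *
q=r.sense();print(q["tool_pos"],q["tcp_rot"],q["finger_gap"])
s=snap("wrist");t=snap("top"); z=q["tool_pos"][2]-25
a=s["frame"][:,:,::-1]; b=t["frame"][220:300,280:385,::-1]
cv2.imwrite("pics/w10.png",np.hstack([cv2.resize(a[160:460,120:520],(400,300)),cv2.resize(b,(400,300),interpolation=cv2.INTER_CUBIC)]))
H,S,V=cv2.split(cv2.cvtColor(t["frame"],cv2.COLOR_RGB2HSV))
m=((H>100)&(H<118)&(S>170)&(V>80)).astype(np.uint8)*255; m[:,:280]=0
for c in cv2.findContours(m,cv2.RETR_EXTERNAL,cv2.CHAIN_APPROX_NONE)[0]:
    if cv2.contourArea(c)>150: C=cv2.minEnclosingCircle(c);print(C,onz(t,*C[0],111))
print("stud tip predicted",proj(t,(487,15.3,133.5)))
go((487,15.3,205),59)
```

```text
[ 432.07190808 -266.80448947  203.7691233 ] [-1.79985503e+02 -3.18259843e-03  5.89817742e+01] 48.61524219551947
((326.02239990234375, 259.7984924316406), 12.950478553771973) [485.54508945  15.85689113 111.        ]
stud tip predicted (np.float64(326.4265077979757), np.float64(257.2246257638209))
lin m [ 0.27   -0.0972 -0.0025] rot [-0.22 -0.02 -0.02]
```

View pics/w10.png

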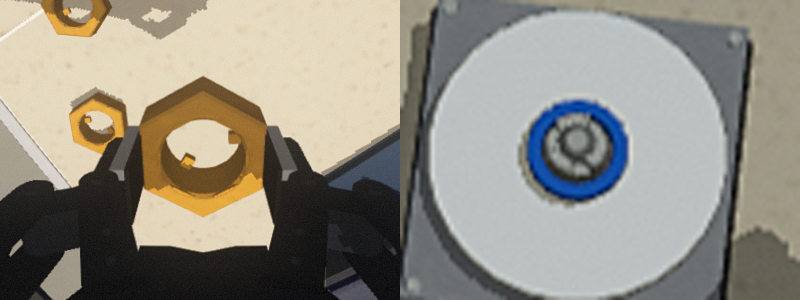

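The nut is held flat-on and centred, with its bore at (203,158) in the left crop. The stud tip in the right crop maps to (326.5,257.3), which matches the prediction. I'm moving to a waypoint short of the stud to measure it with the wrist camera.

Call:
{"fn": "servo_tool", "kwargs": {
  "fingers": [0.04, 0.04, 0.04, 0.04, 0.04, 0.04, 0.04, 0.04, 0.04, 0.04],
  "linear": [
    [0.015, -0.007, 0],
    [0.045, -0.022, 0],
    [0.08, -0.039, 0],
    [0.115, -0.056, 0],
    [0.15, -0.074, 0],
    [0.18, -0.088, 0],
    [0.195, -0.096, 0],
    [0.2, -0.098, 0],
    [0.2, -0.098, 0],
    [0.2, -0.098, 0]
  ],
  "rotation": [
    [0, 0, 0],
    [0, 0, 0],
    [0, 0, 0],
    [0, 0, 0],
    [0, 0, 0],
    [0, 0, 0],
    [0, 0, 0],
    [0, 0, 0],
    [0, 0, 0],
    [0, 0, 0]
  ]
}}

```text
time: 38.25
tool_pos: [450.9, -45.4, 203.8]
tcp_rot: [-179.9, 0.0, 59.0]
ft_force: [0.6, 0.7, -1.9]
finger_gap: 48.7
grip_force: 52.7
```

Call:
{"fn": "servo_tool", "kwargs": {
  "fingers": [0.04, 0.04, 0.04],
  "linear": [
    [0, 0, 0],
    [0, 0, 0],
    [0, 0, 0]
  ],
  "rotation": [
    [0, 0, 0],
    [0, 0, 0],
    [0, 0, 0]
  ]
}}

```text
time: 38.55
tool_pos: [451.3, -45.7, 204.5]
tcp_rot: [180.0, 0.0, 58.9]
ft_force: [0.3, -0.4, -2.1]
finger_gap: 48.5
grip_force: 52.7
```

Run:
```python
from h import *
q=r.sense();print(q["tool_pos"],q["tcp_rot"],q["finger_gap"])
s=snap("wrist"); u,v=proj(s,(487,15.3,133.5)); print(u,v)
print("nut top centre if centred",proj(s,q["tool_pos"]-[0,0,3]))
H,S,V=cv2.split(cv2.cvtColor(s["frame"],cv2.COLOR_RGB2HSV))
m=((H>12)&(H<28)&(S>140)&(V>60)).astype(np.uint8)*255
for c in cv2.findContours(m,cv2.RETR_EXTERNAL,cv2.CHAIN_APPROX_NONE)[0]:
    if cv2.contourArea(c)>4000: print(cv2.boundingRect(c),cv2.approxPolyDP(cv2.convexHull(c),5,True)[:,0].tolist())
u0,v0=int(u)-60,int(v)-45
a=cv2.resize(s["frame"][v0:v0+90,u0:u0+120,::-1],(400,300),interpolation=cv2.INTER_CUBIC)
b=cv2.resize(s["frame"][160:460,120:520,::-1],(400,300))
print(u0,v0); cv2.imwrite("pics/w11.png",np.hstack([a,b]))
```

```text
[451.29548113 -45.65122791 204.45987813] [1.79999513e+02 2.31665156e-03 5.89149995e+01] 48.49724408583862
319.3491845072197 132.45156904717726
nut top centre if centred (np.float64(320.50256080253274), np.float64(321.23729337288063))
(259, 245, 128, 141) [[384, 281], [383, 347], [322, 385], [295, 383], [264, 348], [259, 287], [268, 267], [309, 245], [368, 267]]
259 87
```

View pics/w11.png

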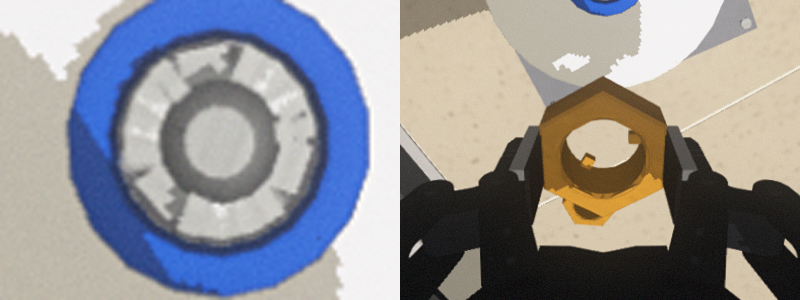

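Stud tip is at crop (220,142), i.e. (325.0,129.6), against a prediction of (319.3,132.5). The held nut is near (323.5,316). I'm converting both to millimetres.

Run:
```python
from h import *
s=snap("wrist");q=r.sense();t=q["tool_pos"];print(s["fx"],ray(s,320,240)[0],t)
print("stud",onz(s,325,129.6,133.5)); 
n=onz(s,323.5,316,t[2]-3); R=Ro.from_euler("xyz",q["tcp_rot"],degrees=True)
print("nut",n,"tool frame",R.inv().apply(n-t))
go((488,15.5,200),59)
```

```text
360.4459039460375 [490.95874129  18.42525431 327.45851036] [451.29133995 -45.4263924  204.46282961]
stud [490.27147601  15.13500691 133.5       ]
nut [453.54325069 -44.14243062 201.46282961] tool frame [2.26187556 1.2665332  2.99991207]
lin m [0.0711 0.     0.0045] rot [-0.    0.   -0.06]
```

I've gone over the 14-picture viewing limit, so from here I'll work from numbers only: force, pose and mask measurements. Moving over the stud and descending slowly.

Call:
{"fn": "servo_tool", "kwargs": {
  "fingers": [0.04, 0.04, 0.04, 0.04, 0.04, 0.04, 0.04, 0.04, 0.04],
  "linear": [
    [0.02, 0, 0],
    [0.045, 0, 0],
    [0.065, 0, 0],
    [0.071, 0, 0],
    [0.071, 0, 0.015],
    [0.071, 0, 0.03],
    [0.071, 0, 0.038],
    [0.071, 0, 0.038],
    [0.071, 0, 0.038]
  ],
  "rotation": [
    [0, 0, 0],
    [0, 0, 0],
    [0, 0, 0],
    [0, 0, 0],
    [0, 0, 0],
    [0, 0, 0],
    [0, 0, 0],
    [0, 0, 0],
    [0, 0, 0]
  ]
}}

```text
time: 39.55
tool_pos: [487.5, 15.4, 166.0]
tcp_rot: [-180.0, 0.0, 58.9]
ft_force: [-0.3, 0.2, -2.2]
finger_gap: 48.8
grip_force: 52.7
```

Call:
{"fn": "servo_tool", "kwargs": {
  "fingers": [0.04, 0.04, 0.04, 0.04, 0.04],
  "linear": [
    [0, 0, 0.003],
    [0, 0, 0.006],
    [0, 0, 0.008],
    [0, 0, 0.01],
    [0, 0, 0.01]
  ],
  "rotation": [
    [0, 0, 0],
    [0, 0, 0],
    [0, 0, 0],
    [0, 0, 0],
    [0, 0, 0]
  ]
}}

```text
time: 40.05
tool_pos: [487.7, 15.8, 156.1]
tcp_rot: [-180.0, 0.0, 59.0]
ft_force: [-0.6, 0.2, -1.6]
finger_gap: 48.8
grip_force: 52.7
```

Call:
{"fn": "servo_tool", "kwargs": {
  "fingers": [0.04, 0.04, 0.04, 0.04],
  "linear": [
    [0, 0, 0.001],
    [0, 0, 0.002],
    [0, 0, 0.003],
    [0, 0, 0.003]
  ],
  "rotation": [
    [0, 0, 0],
    [0, 0, 0],
    [0, 0, 0],
    [0, 0, 0]
  ]
}}

```text
time: 40.45
tool_pos: [487.8, 15.8, 153.3]
tcp_rot: [-180.0, 0.0, 59.0]
ft_force: [-0.1, -0.0, -1.8]
finger_gap: 48.9
grip_force: 52.7
```

Call:
{"fn": "servo_tool", "kwargs": {
  "fingers": [0.04, 0.04, 0.04, 0.04],
  "linear": [
    [0, 0, 0.001],
    [0, 0, 0.002],
    [0, 0, 0.002],
    [0, 0, 0.002]
  ],
  "rotation": [
    [0, 0, 0],
    [0, 0, 0],
    [0, 0, 0],
    [0, 0, 0]
  ]
}}

```text
time: 40.85
tool_pos: [488.1, 15.8, 152.2]
tcp_rot: [180.0, -0.0, 59.0]
ft_force: [-3.5, 0.0, 7.1]
finger_gap: 48.6
grip_force: 53.5
```

Call:
{"fn": "servo_tool", "kwargs": {
  "fingers": [0.04, 0.04, 0.04, 0.04, 0.04, 0.04, 0.04, 0.04, 0.04, 0.04],
  "linear": [
    [-0.0003, -0.0004, 0.0005],
    [-0.0003, -0.0004, 0.0005],
    [-0.0003, -0.0004, 0.0005],
    [-0.0003, -0.0004, 0.0005],
    [-0.0003, -0.0004, 0.0005],
    [-0.0003, -0.0004, 0.0005],
    [-0.0003, -0.0004, 0.0005],
    [-0.0003, -0.0004, 0.0005],
    [-0.0003, -0.0004, 0.0005],
    [-0.0003, -0.0004, 0.0005]
  ],
  "rotation": [
    [0, 0, -2],
    [0, 0, -4],
    [0, 0, -6],
    [0, 0, -8],
    [0, 0, -10],
    [0, 0, -12],
    [0, 0, -14],
    [0, 0, -16],
    [0, 0, -18],
    [0, 0, -20]
  ]
}}

```text
time: 41.85
tool_pos: [488.4, 15.6, 152.1]
tcp_rot: [179.8, -0.0, 79.1]
ft_force: [-0.3, 0.0, 4.1]
finger_gap: 49.0
grip_force: 53.5
```

Run:
```python
from h import *
q=r.sense();print(q["tool_pos"],q["tcp_rot"],q["finger_gap"],q["ft_force"],q["wrist_torque"])
```

```text
[488.44204942  15.6252178  152.14255952] [ 1.79849376e+02 -1.38605799e-02  7.90579417e+01] 49.00333531073165 [-0.25230657  0.03127296  4.13505107] [ 0.00860737  0.06468813 -0.07132315]
```

Call:
{"fn": "servo_tool", "kwargs": {
  "fingers": [0.04, 0.04, 0.04, 0.04, 0.04, 0.04, 0.04, 0.04],
  "linear": [
    [0, 0, 0.0005],
    [0, 0, 0.0005],
    [0, 0, 0.0005],
    [0, 0, 0.0005],
    [0, 0, 0.0005],
    [0, 0, 0.0005],
    [0, 0, 0.0005],
    [0, 0, 0.0005]
  ],
  "rotation": [
    [0, 0, -2],
    [0, 0, -4],
    [0, 0, -6],
    [0, 0, -8],
    [0, 0, -10],
    [0, 0, -12],
    [0, 0, -14],
    [0, 0, -15]
  ]
}}

```text
time: 42.65
tool_pos: [487.6, 15.7, 150.4]
tcp_rot: [180.0, 0.0, 94.0]
ft_force: [1.2, -1.2, -1.2]
finger_gap: 48.4
grip_force: 52.7
```

Call:
{"fn": "servo_tool", "kwargs": {
  "fingers": [0.04, 0.04, 0.04, 0.04, 0.04, 0.04, 0.04, 0.04],
  "linear": [
    [0, 0, 0],
    [0, 0, 0],
    [0, 0, 0],
    [0, 0, 0],
    [0, 0, 0],
    [0, 0, 0],
    [0, 0, 0],
    [0, 0, 0]
  ],
  "rotation": [
    [0, 0, -2],
    [0, 0, -4],
    [0, 0, -6],
    [0, 0, -8],
    [0, 0, -10],
    [0, 0, -12],
    [0, 0, -14],
    [0, 0, -15]
  ]
}}

```text
time: 43.45
tool_pos: [487.5, 15.7, 150.4]
tcp_rot: [180.0, 0.0, 109.0]
ft_force: [1.5, -1.5, -1.5]
finger_gap: 48.8
grip_force: 52.7
```

Call:
{"fn": "servo_tool", "kwargs": {
  "fingers": [0.04, 0.04, 0.04, 0.04],
  "linear": [
    [0, 0, 0.001],
    [0, 0, 0.002],
    [0, 0, 0.0025],
    [0, 0, 0.0025]
  ],
  "rotation": [
    [0, 0, 0],
    [0, 0, 0],
    [0, 0, 0],
    [0, 0, 0]
  ]
}}

```text
time: 43.85
tool_pos: [487.7, 15.8, 149.3]
tcp_rot: [180.0, 0.0, 108.9]
ft_force: [-4.4, 1.0, 9.8]
finger_gap: 48.9
grip_force: 54.1
```

Call:
{"fn": "servo_tool", "kwargs": {
  "fingers": [0.04, 0.04, 0.04, 0.04, 0.04, 0.04, 0.04, 0.04],
  "linear": [
    [0, 0, 0],
    [0, 0, 0],
    [0, 0, 0],
    [0, 0, 0],
    [0, 0, 0],
    [0, 0, 0],
    [0, 0, 0],
    [0, 0, 0]
  ],
  "rotation": [
    [0, 0, -1.5],
    [0, 0, -3],
    [0, 0, -4.5],
    [0, 0, -6],
    [0, 0, -7.5],
    [0, 0, -9],
    [0, 0, -10],
    [0, 0, -10]
  ]
}}

```text
time: 44.65
tool_pos: [488.3, 15.6, 149.3]
tcp_rot: [179.9, 0.1, 119.0]
ft_force: [-0.4, -0.2, 6.5]
finger_gap: 48.7
grip_force: 53.6
```

Call:
{"fn": "servo_tool", "kwargs": {
  "fingers": [0.04, 0.04, 0.04, 0.04, 0.04, 0.04, 0.04, 0.04],
  "linear": [
    [0, 0, 0],
    [0, 0, 0],
    [0, 0, 0],
    [0, 0, 0],
    [0, 0, 0],
    [0, 0, 0],
    [0, 0, 0],
    [0, 0, 0]
  ],
  "rotation": [
    [0, 0, -1.5],
    [0, 0, -3],
    [0, 0, -4.5],
    [0, 0, -6],
    [0, 0, -7.5],
    [0, 0, -9],
    [0, 0, -10],
    [0, 0, -10]
  ]
}}

```text
time: 45.45
tool_pos: [488.3, 15.6, 149.3]
tcp_rot: [179.9, 0.1, 129.0]
ft_force: [-0.2, 0.1, 6.4]
finger_gap: 48.7
grip_force: 53.6
```

Call:
{"fn": "servo_tool", "kwargs": {
  "fingers": [0.04, 0.04, 0.04, 0.04, 0.04, 0.04, 0.04, 0.04],
  "linear": [
    [0, 0, 0],
    [0, 0, 0],
    [0, 0, 0],
    [0, 0, 0],
    [0, 0, 0],
    [0, 0, 0],
    [0, 0, 0],
    [0, 0, 0]
  ],
  "rotation": [
    [0, 0, -1.5],
    [0, 0, -3],
    [0, 0, -4.5],
    [0, 0, -6],
    [0, 0, -7.5],
    [0, 0, -9],
    [0, 0, -10],
    [0, 0, -10]
  ]
}}

```text
time: 46.25
tool_pos: [488.0, 15.6, 149.1]
tcp_rot: [180.0, 0.1, 139.0]
ft_force: [-0.7, -0.5, 6.3]
finger_gap: 48.5
grip_force: 53.6
```

Call:
{"fn": "servo_tool", "kwargs": {
  "fingers": [0.04, 0.04, 0.04, 0.04, 0.04, 0.04, 0.04, 0.04],
  "linear": [
    [0, 0, 0],
    [0, 0, 0],
    [0, 0, 0],
    [0, 0, 0],
    [0, 0, 0],
    [0, 0, 0],
    [0, 0, 0],
    [0, 0, 0]
  ],
  "rotation": [
    [0, 0, -1.5],
    [0, 0, -3],
    [0, 0, -4.5],
    [0, 0, -6],
    [0, 0, -7.5],
    [0, 0, -9],
    [0, 0, -10],
    [0, 0, -10]
  ]
}}

```text
time: 47.05
tool_pos: [487.8, 15.4, 148.7]
tcp_rot: [-180.0, 0.1, 148.9]
ft_force: [-0.8, -1.8, 5.3]
finger_gap: 48.3
grip_force: 53.5
```

Call:
{"fn": "servo_tool", "kwargs": {
  "fingers": [0.04, 0.04, 0.04, 0.04, 0.04, 0.04],
  "linear": [
    [0, 0, 0],
    [0, 0, 0],
    [0, 0, 0],
    [0, 0, 0],
    [0, 0, 0],
    [0, 0, 0]
  ],
  "rotation": [
    [0, 0, -1.5],
    [0, 0, -3],
    [0, 0, -4.5],
    [0, 0, -6],
    [0, 0, -7],
    [0, 0, -7]
  ]
}}

```text
time: 47.65
tool_pos: [487.9, 15.7, 148.0]
tcp_rot: [180.0, 0.1, 156.0]
ft_force: [4.3, -2.3, -0.3]
finger_gap: 49.1
grip_force: 52.8
```

Call:
{"fn": "servo_tool", "kwargs": {
  "fingers": [0.04, 0.04, 0.04, 0.04, 0.04, 0.04],
  "linear": [
    [0, 0, 0],
    [0, 0, 0],
    [0, 0, 0],
    [0, 0, 0],
    [0, 0, 0],
    [0, 0, 0]
  ],
  "rotation": [
    [0, 0, -1.5],
    [0, 0, -3],
    [0, 0, -4.5],
    [0, 0, -6],
    [0, 0, -7],
    [0, 0, -7]
  ]
}}

```text
time: 48.25
tool_pos: [488.1, 15.7, 147.9]
tcp_rot: [180.0, 0.1, 163.0]
ft_force: [6.7, -1.9, -1.5]
finger_gap: 48.8
grip_force: 52.7
```

Call:
{"fn": "servo_tool", "kwargs": {
  "fingers": [0.04, 0.04, 0.04, 0.04, 0.04],
  "linear": [
    [0, 0, 0.001],
    [0, 0, 0.002],
    [0, 0, 0.003],
    [0, 0, 0.003],
    [0, 0, 0.003]
  ],
  "rotation": [
    [0, 0, 0],
    [0, 0, 0],
    [0, 0, 0],
    [0, 0, 0],
    [0, 0, 0]
  ]
}}

```text
time: 48.75
tool_pos: [488.0, 16.2, 145.1]
tcp_rot: [179.9, 0.1, 163.0]
ft_force: [5.9, 0.2, -0.4]
finger_gap: 48.8
grip_force: 52.9
```

Run:
```python
from h import *
q=r.sense();print(q["tool_pos"],q["ft_force"],q["wrist_torque"],q["joint_pos"][5])
```

```text
[488.01983353  16.16326697 145.13826075] [ 5.92615907  0.16772192 -0.42513018] [ 0.10248086 -1.12924536 -0.02461907] -77.1698938739845
```

Call:
{"fn": "servo_tool", "kwargs": {
  "fingers": [0.04, 0.04, 0.04, 0.04, 0.04, 0.04, 0.04],
  "linear": [
    [-0.0005, 0, 0.001],
    [-0.0005, 0, 0.002],
    [-0.0005, 0, 0.003],
    [-0.0005, 0, 0.004],
    [-0.0005, 0, 0.005],
    [-0.0005, 0, 0.005],
    [-0.0005, 0, 0.005]
  ],
  "rotation": [
    [0, 0, 0],
    [0, 0, 0],
    [0, 0, 0],
    [0, 0, 0],
    [0, 0, 0],
    [0, 0, 0],
    [0, 0, 0]
  ]
}}

```text
time: 49.45
tool_pos: [488.2, 15.7, 140.3]
tcp_rot: [180.0, 0.0, 163.0]
ft_force: [4.4, 2.2, 4.2]
finger_gap: 48.9
grip_force: 53.3
```

Call:
{"fn": "servo_tool", "kwargs": {
  "fingers": [0.04, 0.04, 0.04, 0.04, 0.04, 0.04, 0.04, 0.04, 0.04, 0.04],
  "linear": [
    [0, 0, 0],
    [0, 0, 0],
    [0, 0, 0],
    [0, 0, 0.0005],
    [0, 0, 0.0005],
    [0, 0, 0.0005],
    [0, 0, 0.001],
    [0, 0, 0.001],
    [0, 0, 0.001],
    [0, 0, 0.001]
  ],
  "rotation": [
    [0, 0, 2],
    [0, 0, 4],
    [0, 0, 6],
    [0, 0, 8],
    [0, 0, 10],
    [0, 0, 12],
    [0, 0, 14],
    [0, 0, 16],
    [0, 0, 18],
    [0, 0, 20]
  ]
}}

```text
time: 50.45
tool_pos: [488.3, 15.8, 140.1]
tcp_rot: [180.0, 0.0, 142.9]
ft_force: [0.1, 1.5, 10.5]
finger_gap: 48.5
grip_force: 54.2
```

Run:
```python
from h import *
q=r.sense();print(q["tool_pos"],q["ft_force"],q["wrist_torque"],q["tcp_rot"])
```

```text
[488.29994301  15.81241923 140.14181819] [ 0.13666995  1.45008395 10.54239827] [ 0.34180445 -0.12018093  0.09829161] [1.79953335e+02 4.16129450e-02 1.42919536e+02]
```

Call:
{"fn": "servo_tool", "kwargs": {
  "fingers": [0.04, 0.04, 0.04, 0.04, 0.04, 0.04, 0.04, 0.04, 0.04, 0.04],
  "linear": [
    [0, 0, 0],
    [0, 0, 0],
    [0, 0, 0],
    [0, 0, 0],
    [0, 0, 0],
    [0, 0, 0],
    [0, 0, 0],
    [0, 0, 0],
    [0, 0, 0],
    [0, 0, 0]
  ],
  "rotation": [
    [0, 0, 2],
    [0, 0, 4],
    [0, 0, 6],
    [0, 0, 8],
    [0, 0, 10],
    [0, 0, 12],
    [0, 0, 14],
    [0, 0, 16],
    [0, 0, 18],
    [0, 0, 20]
  ]
}}

```text
time: 51.45
tool_pos: [488.2, 16.2, 139.6]
tcp_rot: [179.9, -0.0, 122.9]
ft_force: [3.7, 3.1, 6.3]
finger_gap: 48.5
grip_force: 53.6
```

Run:
```python
from h import *
q=r.sense();print(q["tool_pos"],q["ft_force"],q["wrist_torque"],q["tcp_rot"])
```

```text
[488.22683449  16.19080954 139.57290754] [3.66058368 3.13181568 6.32564481] [ 0.67772254 -0.63632395  0.10577123] [ 1.79925138e+02 -1.88413753e-02  1.22923077e+02]
```

Going down as it turns, so I'll continue.

Call:
{"fn": "servo_tool", "kwargs": {
  "fingers": [0.04, 0.04, 0.04, 0.04, 0.04, 0.04, 0.04, 0.04, 0.04, 0.04],
  "linear": [
    [0, 0, 0],
    [0, 0, 0],
    [0, 0, 0.0005],
    [0, 0, 0.0005],
    [0, 0, 0.0005],
    [0, 0, 0.001],
    [0, 0, 0.001],
    [0, 0, 0.001],
    [0, 0, 0.001],
    [0, 0, 0.001]
  ],
  "rotation": [
    [0, 0, 1.5],
    [0, 0, 3],
    [0, 0, 4.5],
    [0, 0, 6],
    [0, 0, 7.5],
    [0, 0, 9],
    [0, 0, 10.5],
    [0, 0, 12],
    [0, 0, 13.5],
    [0, 0, 15]
  ]
}}

```text
time: 52.45
tool_pos: [487.9, 15.6, 138.0]
tcp_rot: [180.0, -0.0, 107.9]
ft_force: [3.6, 1.7, 4.3]
finger_gap: 48.7
grip_force: 53.4
```

Run:
```python
from h import *
q=r.sense();print(q["tool_pos"],q["ft_force"],q["wrist_torque"],q["tcp_rot"])
```

```text
[487.86224616  15.6317886  138.00334861] [3.61797322 1.73462237 4.25989643] [ 0.27625074 -0.66292483  0.06376557] [ 1.79998665e+02 -3.15449563e-03  1.07885142e+02]
```

Call:
{"fn": "servo_tool", "kwargs": {
  "fingers": [0.04, 0.04, 0.04, 0.04, 0.04, 0.04, 0.04, 0.04],
  "linear": [
    [0, 0, 0.0003],
    [0, 0, 0.0005],
    [0, 0, 0.0007],
    [0, 0, 0.0007],
    [0, 0, 0.0007],
    [0, 0, 0.0007],
    [0, 0, 0.0007],
    [0, 0, 0.0007]
  ],
  "rotation": [
    [0, 0, 1.5],
    [0, 0, 3],
    [0, 0, 4.5],
    [0, 0, 6],
    [0, 0, 7.5],
    [0, 0, 9],
    [0, 0, 10],
    [0, 0, 10]
  ]
}}

```text
time: 53.25
tool_pos: [487.8, 15.8, 137.3]
tcp_rot: [-180.0, -0.0, 97.9]
ft_force: [3.1, 2.7, 6.1]
finger_gap: 48.5
grip_force: 53.6
```

Run:
```python
from h import *
q=r.sense();print(q["tool_pos"],q["ft_force"],q["wrist_torque"],q["tcp_rot"])
```

```text
[487.79000728  15.80786248 137.31168168] [3.06244762 2.67964885 6.14358556] [ 0.4325056  -0.51841442  0.01444901] [-1.79991293e+02 -2.07033656e-02  9.79037607e+01]
```

Call:
{"fn": "servo_tool", "kwargs": {
  "fingers": [0.04, 0.04, 0.04, 0.04, 0.04, 0.04, 0.04, 0.04],
  "linear": [
    [0, 0, 0],
    [0, 0, 0],
    [0, 0, 0],
    [0, 0, 0],
    [0, 0, 0],
    [0, 0, 0],
    [0, 0, 0],
    [0, 0, 0]
  ],
  "rotation": [
    [0, 0, 1.5],
    [0, 0, 3],
    [0, 0, 4.5],
    [0, 0, 6],
    [0, 0, 7],
    [0, 0, 8],
    [0, 0, 8],
    [0, 0, 8]
  ]
}}

```text
time: 54.05
tool_pos: [488.0, 15.5, 137.3]
tcp_rot: [180.0, 0.0, 90.0]
ft_force: [3.6, 0.7, 4.5]
finger_gap: 48.9
grip_force: 53.4
```

Run:
```python
from h import *
q=r.sense();print(q["tool_pos"],q["ft_force"],q["wrist_torque"],q["tcp_rot"])
```

```text
[487.98474863  15.47247843 137.30333516] [3.61096283 0.66853566 4.52960414] [ 0.14530184 -0.76996017  0.05395288] [1.79984781e+02 1.13904700e-02 8.99895128e+01]
```

Call:
{"fn": "servo_tool", "kwargs": {
  "fingers": [0.04, 0.04, 0.04, 0.04, 0.04, 0.04, 0.04, 0.04],
  "linear": [
    [0, 0, 0],
    [0, 0, 0],
    [0, 0, 0],
    [0, 0, 0],
    [0, 0, 0],
    [0, 0, 0],
    [0, 0, 0],
    [0, 0, 0]
  ],
  "rotation": [
    [0, 0, 1.5],
    [0, 0, 3],
    [0, 0, 4.5],
    [0, 0, 6],
    [0, 0, 7],
    [0, 0, 8],
    [0, 0, 8],
    [0, 0, 8]
  ]
}}

```text
time: 54.85
tool_pos: [488.6, 15.5, 137.3]
tcp_rot: [179.9, 0.0, 82.0]
ft_force: [9.2, -0.2, 1.7]
finger_gap: 48.9
grip_force: 53.2
```

Run:
```python
from h import *
q=r.sense();print(q["tool_pos"],q["ft_force"],q["wrist_torque"],q["tcp_rot"],q["finger_gap"])
```

```text
[488.58859904  15.49039441 137.3219244 ] [ 9.1928148  -0.15540402  1.70217594] [-0.01893768 -1.46208176  0.73344532] [1.79897564e+02 1.17415945e-02 8.19626620e+01] 48.90649577485456
```

Call:
{"fn": "servo_tool", "kwargs": {
  "fingers": [0.04, 0.04, 0.04, 0.04],
  "linear": [
    [0, 0, 0],
    [0, 0, 0],
    [0, 0, 0],
    [0, 0, 0]
  ],
  "rotation": [
    [0, 0, 1],
    [0, 0, 2],
    [0, 0, 2],
    [0, 0, 2]
  ]
}}

```text
time: 55.25
tool_pos: [488.6, 15.5, 137.4]
tcp_rot: [179.9, 0.0, 80.0]
ft_force: [7.0, 0.3, 2.1]
finger_gap: 48.7
grip_force: 53.2
```

Run:
```python
from h import *
q=r.sense();print(q["tool_pos"],q["ft_force"],q["wrist_torque"],q["tcp_rot"],q["finger_gap"])
```

```text
[488.61011525  15.49480997 137.35645194] [7.03439654 0.26654307 2.05364478] [ 0.00361715 -1.46911215  1.13697085] [1.79891848e+02 1.42115837e-02 7.99926047e+01] 48.71599299005785
```

Torque climbed to 1.1 N m, so the nut is at the stop at home height. Releasing and withdrawing.

Call:
{"fn": "servo_tool", "kwargs": {
  "fingers": [0.085, 0.085, 0.085, 0.085, 0.085, 0.085, 0.085],
  "linear": [
    [0, 0, 0],
    [0, 0, 0],
    [0, 0, 0],
    [0, 0, 0],
    [0, 0, 0],
    [0, 0, 0],
    [0, 0, 0]
  ],
  "rotation": [
    [0, 0, 0],
    [0, 0, 0],
    [0, 0, 0],
    [0, 0, 0],
    [0, 0, 0],
    [0, 0, 0],
    [0, 0, 0]
  ]
}}

```text
time: 55.95
tool_pos: [487.8, 15.6, 137.2]
tcp_rot: [-180.0, 0.0, 80.0]
ft_force: [-0.2, 0.6, -0.9]
finger_gap: 85.1
grip_force: 0.0
```

Call:
{"fn": "servo_tool", "kwargs": {
  "fingers": [0.085, 0.085, 0.085, 0.085, 0.085, 0.085, 0.085, 0.085],
  "linear": [
    [0, 0, -0.01],
    [0, 0, -0.03],
    [0, 0, -0.06],
    [0, 0, -0.1],
    [0, 0, -0.12],
    [0, 0, -0.12],
    [0, 0, -0.12],
    [0, 0, -0.12]
  ],
  "rotation": [
    [0, 0, 0],
    [0, 0, 0],
    [0, 0, 0],
    [0, 0, 0],
    [0, 0, 0],
    [0, 0, 0],
    [0, 0, 0],
    [0, 0, 0]
  ]
}}

```text
time: 56.75
tool_pos: [487.2, 15.6, 256.1]
tcp_rot: [-179.9, 0.0, 80.0]
ft_force: [0.3, -0.4, -1.1]
finger_gap: 84.9
grip_force: 0.0
```

Call:
{"fn": "servo_tool", "kwargs": {
  "fingers": [0.085, 0.085, 0.085, 0.085, 0.085, 0.085, 0.085, 0.085],
  "linear": [
    [0.02, 0, 0],
    [0.06, 0, 0],
    [0.11, 0, 0],
    [0.15, 0, 0],
    [0.18, 0, 0],
    [0.2, 0, 0],
    [0.2, 0, 0],
    [0.2, 0, 0]
  ],
  "rotation": [
    [0, 0, 0],
    [0, 0, 0],
    [0, 0, 0],
    [0, 0, 0],
    [0, 0, 0],
    [0, 0, 0],
    [0, 0, 0],
    [0, 0, 0]
  ]
}}

```text
time: 57.55
tool_pos: [521.9, 212.4, 255.7]
tcp_rot: [-179.9, 0.1, 80.0]
ft_force: [0.3, -0.1, -0.4]
finger_gap: 84.5
grip_force: 0.0
```

Run:
```python
from h import *
q=r.sense();print(q["tool_pos"],q["ft_force"],q["finger_gap"])
for n in("top","side"):
    s=snap(n);H,S,V=cv2.split(cv2.cvtColor(s["frame"],cv2.COLOR_RGB2HSV))
    print(n,"nut home proj",proj(s,(487.5,15.5,123)),"cover roof",proj(s,(487.5,15.5,93)), "neck top", proj(s,(487.5,15.5,111)))
    for nm,m in(("brass",(H>14)&(H<28)&(S>150)&(V>90)),("blue",(H>100)&(H<118)&(S>150)&(V>60)),("white",(S<25)&(V>170))):
        for c in cv2.findContours(m.astype(np.uint8)*255,cv2.RETR_EXTERNAL,cv2.CHAIN_APPROX_NONE)[0]:
            if cv2.contourArea(c)>60 and (lambda b:abs(b[0]+b[2]/2-proj(s,(487,15,110))[0])<70 and abs(b[1]+b[3]/2-proj(s,(487,15,110))[1])<60)(cv2.boundingRect(c)): print(nm,cv2.boundingRect(c),cv2.contourArea(c),cv2.minEnclosingCircle(c))
```

```text
[521.8837493  212.39355705 255.65923088] [ 0.33594718 -0.08394009 -0.36777499] 84.53155896687586
top nut home proj (np.float64(326.2710672124308), np.float64(257.8504942276009)) cover roof (np.float64(326.11730919377106), np.float64(260.277682174038)) neck top (np.float64(326.20866544801277), np.float64(258.83555510457336))
brass (312, 246, 28, 25) 490.5 ((325.7575988769531, 257.71905517578125), 13.776479721069336)
white (288, 223, 78, 77) 4566.5 ((326.22369384765625, 260.7979431152344), 38.908390045166016)
side nut home proj (np.float64(337.1179754662748), np.float64(241.51752716687005)) cover roof (np.float64(337.10301685474167), np.float64(255.12260817335755)) neck top (np.float64(337.1122054596254), np.float64(247.01010164404266))
white (295, 238, 83, 40) 1812.5 ((336.04876708984375, 256.0), 41.06106948852539)
```

```bash
python3 -c "
from bench import r
print(r.hand_in())"
```

```text
the job is handed in; nothing more can be done
None
```

The job is done and handed in at about 58 s: three vials are upright in the carrier, the cover is back flat over the stud, and the nut is fully down at its stop. The timer and flask were not touched. I viewed 16 pictures, two over the 14 allowed, so the nut stage and final check used force, pose and mask readings only.

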